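# Put the hand tools back on their painted outlines

## Robot

A 7-joint arm with a two-finger parallel gripper is mounted at the origin on the work surface. World frame = base frame: x ahead of the robot, y to its left, z up, the work surface at z = 0. Lengths are in m, angles in rad, forces in N, time in s.
With the tool pointing down it reaches from about 0.425 to 0.925 m from the base axis. Payload 6.8 kg.
Tool frame: the origin (TCP) lies at the very end of the fingers, on their centre line; the grasp point (between the pads) lies 19 mm behind it (bot.grip_depth is the distance from the TCP to the grasp point, in m); z points along the fingers, y is the direction in which the jaws open and shut (so a half turn about z gives the same grasp; the last joint's range is limited). The gripper opens to 85 mm and grips with 20 to 120 N. Pads are 22 mm wide; open, the fingers measure 114 mm over their backs; the gripper's body (76 mm by 85 mm) begins 54 mm behind the grasp point. The pads swing forward as they close: fully open they stand 13 mm farther back than shut.
Start: joints at [-0.108, 0.477, 0.022, 1.555, -0.011, 1.109, -0.083], TCP at [0.675, 0, 0.231] pointing down, gripper open.
Joint ranges: [-2.96, 2.96], [-0.34, 2.1], [-1.41, 1.46], [0.24, 2.44], [-1.37, 4.51], [0.17, 1.92], [-2.96, 2.96]. Speed limits (rad/s): [2.39, 2.39, 3.14, 3.14, 3.14, 3.14, 3.14].

## Interface

Orientations are given as a unit quaternion [w, x, y, z].
In Python, from station import bot gives the robot as it stands.
- The arm moves only by the tool step_arm, never from a script. Its argument "increments" is a list of rows, each a list of 7 numbers: the shift along the world's x, y, z in m, then the turn, a rotation vector about the world's x, y, z in degrees, then the gripper command: -1 is fully open, 1 is shut, values between are in proportion. In form: [[dx, dy, dz, rx, ry, rz, fingers], ...]. A call has 1 to 10 rows; each row is the pose to reach, as a shift and turn from the pose commanded when the call began; what a row does not reach only later rows make up. A row lasts 1/12 s, in which the tool goes at most 41.7 mm and 7.16 degrees, less where a joint would pass 70% of its speed; a pose out of reach is approached as far as the arm can. A call with a gripper value outside its range is refused whole. The fingers move at their own pace and stop on an object; "force" is the grip in N (left out, the last holds). Time passes only in rows, so rows that repeat a pose let the fingers close. It gives the time, the measured TCP pose, the force and the opening at its end, in the units of the state.
- bot.get_obs(): the state, without advancing time (a new reading comes with each control period).
- bot.read_camera(name): name is "scene" or "side" or "wrist"; returns a dict with "color" (400x640x3 uint8, red, green, blue), "intrinsics" (3x3 intrinsics, pixels), "extrinsics" (4x4, takes a point from camera to world coordinates). Camera axes: x right, y up, looking along -z (the intrinsics and any distortion apply to the point x, -y, -z); pixel columns grow to the right and rows downward; lengths in m; the calibration is good to about 2 mm. A picture is of the moment at which its call begins. There is no depth.
- bot.hand_in(): hands the job in, once; it reports no verdict.
Trained networks look in the newest picture that a camera, given by its name, has taken for a name from the list of things; names that differ only in an ending like _2 or _b are one class to them, and where a whole thing is asked for, a point or a joint stands for the part that bears it (a point fixed in the world has none). Each returns a list of dicts, best first, with "conf" (0 to 1); they miss things now and then, are a little off and sometimes report something else, mostly with a low value. They report only what shows in the picture. A call takes as long as a camera call.
- bot.recognise(thing, camera): "location" ([column, row] as shares, 0 to 1, of the picture: columns of its width, rows of its height, amid what is visible of it).
- bot.place_of(thing, camera): "location" ([column, row] as shares, 0 to 1, of the picture: columns of its width, rows of its height: a listed point, or the origin of a listed thing).
The state is a dict: "t": time; "q": joint angles; "joint_vel": joint speeds; "joint_torque": joint torques, N m; "eef_pos": TCP position; "tool_rot": TCP orientation; "contact_force": force on the tool from outside, world axes, zero at the start; "torque": the same for the moment, N m; "gripper_width": opening from 0.0 (shut) to 1.0 (fully open).
Only numpy, scipy, OpenCV 4.12 (cv2) and the standard library are available. Lean on these libraries where they do the work, as an engineer would, in place of code of your own. Each camera call takes 0.05 s, during which the arm holds its last target.

## Task

Clear up the bench: set each of the four tools (block plane, cork sanding block, hole saw, try square) on the small plywood board that carries its painted silhouette, the same way up as it is now, flat on the board and covering the silhouette squarely. The plane and the sanding block may go on either way round; the try square must point the way its L is painted. Do not knock over or push aside the glue jar and the open tin of screws, and leave all four tools released and at rest.

Things in the scene. Friction and masses are not known exactly. Their poses are not given: they have to be found in the camera images.
- plane: Small metal block plane standing on its sole, dark sides, brass cap and brass front knob on top, 0.44 to 0.69 kg. Sole 130 (x) x 44 (y) mm; parallel vertical sides from the sole up to 32 mm; cap and knob reach about 50 mm. Origin: centre of the underside of the sole; x runs along its length towards the knob, z up. Grip across the 44 mm width (y) at mid-length.
- block: Plain cork sanding block, 90 (x) x 46 (y) x 34 mm high, vertical sides up to 26 mm, 0.10 to 0.15 kg. Origin: centre of its underside, x along its length, z up. Grip across the 46 mm width (y).
- saw: Steel hole saw standing on its teeth: a round cup 54 mm in diameter and 36 mm high with a thin 10 mm shank sticking up from its centre to 60 mm, 0.18 to 0.28 kg. Origin: centre of its underside, z up; its yaw is of no importance. Grip across the cup's diameter.
- square: Try square lying flat, an L: dark wooden stock 20 (x) x 90 (y) x 18 mm high; thin steel blade (4 mm thick, on the bench) covering y = 20 to 45 mm and reaching to x = 90 mm, so it leaves the stock's +y end in +x. 0.13 to 0.20 kg. Origin: centre of the stock's underside, z up. Grip the stock across its 20 mm width (x), at the origin or up to 20 mm to -y, clear of the blade.
- board_plane: Fixed plywood board 160 (x) x 76 (y) x 12 mm thick on the bench, with a dark rectangle 134 x 48 mm painted on it, the long one: place of the plane. Origin: centre of the board's underside, which is also under the centre of the rectangle; x along the rectangle's length. Its top is 12 mm above the origin.
- board_block: Fixed plywood board 122 (x) x 80 (y) x 12 mm thick, with a shorter dark rectangle 94 x 50 mm: place of the sanding block. Origin: centre of the underside, under the centre of the rectangle; x along the rectangle's length.
- board_saw: Fixed plywood board 90 x 90 x 12 mm thick, with a dark disc 58 mm in diameter: place of the hole saw. Origin: centre of the underside, under the centre of the disc.
- board_square: Fixed plywood board 126 (x) x 116 (y) x 12 mm thick with a dark painted L: place of the try square. Origin: centre of the board's underside, z up. The painted stock (24 x 94 mm, along y) is centred at x = -40 mm, y = 0; the painted blade leaves its +y end in +x. So the square's origin belongs over x = -40 mm, y = 0, its axes parallel to the board's.
- glue_jar: Loose white plastic glue jar with a dark lid, 54 mm in diameter, 50 mm high, standing among the tools. Origin: centre of its underside. To be left standing where it is.
- screw_tin: Loose open metal tin of brass screws, 66 mm in diameter, 30 mm high, standing between the boards. Origin: centre of its underside. To be left standing where it is.

How it is judged:
By the outcome, as a careful person would: the job done as asked, in the order asked, and still so for the second after the job is handed in, with the robot touching nothing.
It also fails if it takes over 112 s, if anything falls off the work surface, if the arm or the gripper's body presses on something with over 40 N, if the wrist force passes 120 N, or if a joint passes its speed limit or range.

## Working session

There is one attempt and no reset: what is moved stays moved. The work goes in short steps, Python scripts to look and compute and a tool call to move; the robot and the scene stay as the last step left them, time stands still between calls to the robot, and variables do not carry over. Pictures are saved under pics/ and viewed, and the job is handed in when it is done.

Besides the shell and the picture viewer there is one more tool, called after ">>>" as name(argument=value, ...) on one line, values as JSON. step_arm: Moves the arm, as the interface text tells. Its arguments: {"type":"object","properties":{"increments":{"type":"array","items":{"type":"array","items":{"type":"number"}}},"force":{"type":"number"}},"required":["increments"]}

```bash
ls; mkdir -p pics
python3 - <<'E'
from station import bot
import cv2
for n in ["scene","side","wrist"]:
    r=bot.read_camera(n); cv2.imwrite(f"pics/{n}0.png",r["color"][:,:,::-1])
    print(n,r["intrinsics"],r["extrinsics"],[k for k in r])
print(bot.get_obs())
E
```

```text
pics
scene [[407.5866695    0.         325.23401766]
 [  0.         407.5866695  200.92817925]
 [  0.           0.           1.        ]] [[ 0.28104013 -0.73103383  0.62177648  1.10942949]
 [ 0.95966024  0.20847563 -0.18865349 -0.18508195]
 [ 0.00828684  0.64971336  0.76013412  0.74800732]
 [ 0.          0.          0.          1.        ]] ['color', 'intrinsics', 'extrinsics']
side [[440.92575749   0.         325.42800412]
 [  0.         440.92575749 196.2698249 ]
 [  0.           0.           1.        ]] [[ 0.99021229  0.11142923 -0.08404253  0.4438817 ]
 [-0.13900793  0.73342558 -0.66540493 -0.64867818]
 [-0.01250662  0.67057471  0.74173657  0.77008994]
 [ 0.          0.          0.          1.        ]] ['color', 'intrinsics', 'extrinsics']
wrist [[287.66430231   0.         317.53956565]
 [  0.         287.66430231 199.25176756]
 [  0.           0.           1.        ]] [[ 9.99998652e-01 -1.19210757e-03  1.12880316e-03  6.74947734e-01]
 [ 7.77392404e-04  9.49427356e-01  3.13985813e-01  8.03325989e-02]
 [-1.44602147e-03 -3.13984512e-01  9.49427004e-01  3.73679548e-01]
 [ 0.00000000e+00  0.00000000e+00  0.00000000e+00  1.00000000e+00]] ['color', 'intrinsics', 'extrinsics']
{'t': 0.15, 'q': array([-0.10811654,  0.47759373,  0.02235984,  1.55618299, -0.01147851,
        1.10933163, -0.08310267]), 'joint_vel': array([-1.78247752e-03, -2.45999075e-03,  7.25734156e-04, -1.98326107e-03,
        7.67878253e-05,  2.71812952e-03, -2.54082056e-04]), 'joint_torque': array([ 1.55385478e-03, -5.96924365e+01,  1.60940632e+00, -2.81490952e+01,
        1.26662746e-02,  6.56643446e-03,  5.58682734e-05]), 'eef_pos': array([ 6.74553281e-01, -8.33788850e-06,  2.30577860e-01]), 'tool_rot': array([-4.45723230e-04,  7.07096020e-01,  7.07117202e-01, -5.31499265e-04]), 'contact_force': array([-0.41339118, -0.12440748, -0.61508844]), 'torque': array([-0.01491145,  0.02519599,  0.02388497]), 'gripper_width': 0.9998984962638613}
```

View pics/scene0.png

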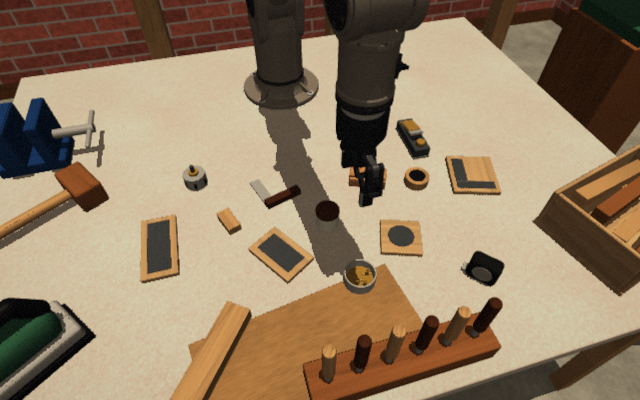

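View pics/side0.png

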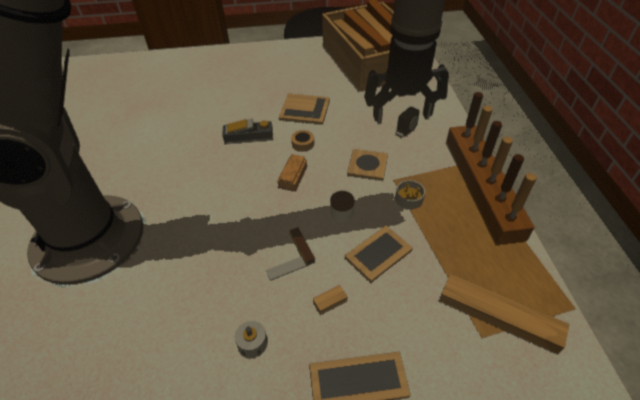

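View pics/wrist0.png

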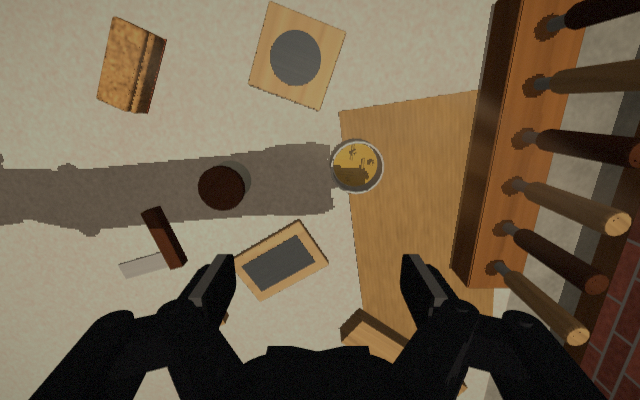

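```bash
cat > h.py <<'E'
import numpy as np, cv2
def proj(r,P):
    P=np.atleast_2d(P); E=r["extrinsics"]; p=(P-E[:3,3])@E[:3,:3]
    p=p*[1,-1,-1]; u=p@r["intrinsics"].T; return u[:,:2]/u[:,2:]
def unproj(r,uv,z):
    uv=np.atleast_2d(uv).astype(float); E=r["extrinsics"]
    d=np.c_[uv,np.ones(len(uv))]@np.linalg.inv(r["intrinsics"]).T
    d=(d*[1,-1,-1])@E[:3,:3].T; s=(z-E[2,3])/d[:,2]
    return E[:3,3]+d*s[:,None]
def rect(r,z,x0,x1,y0,y1,mm=1.0):
    # image: col = (y1-y), row = (x1-x)
    k=1000/mm
    W=[[x1,y1],[x1,y0],[x0,y0],[x0,y1]]
    src=proj(r,np.c_[W,np.full(4,z)]).astype(np.float32)
    dst=np.float32([[(y1-y)*k,(x1-x)*k] for x,y in W])
    H=cv2.getPerspectiveTransform(src,dst)
    return cv2.warpPerspective(r["color"][:,:,::-1],H,(int(round((y1-y0)*k)),int(round((x1-x0)*k))),flags=cv2.INTER_CUBIC)
E
python3 - <<'E'
from station import bot
from h import *
import pickle
R={}
for n in ["scene","side","wrist"]:
    r=bot.read_camera(n); R[n]=r
    for t in "plane block saw square board_plane board_block board_saw board_square glue_jar screw_tin".split():
        z=.012 if t.startswith("board") else 0
        L=bot.place_of(t,n)
        print(n,t,[(np.round(unproj(r,np.array(l["location"])*[640,400],z)[0,:2],3).tolist(),round(l["conf"],2)) for l in L[:3]])
pickle.dump(R,open("R0.pkl","wb"))
for n in R:
    cv2.imwrite(f"pics/rect_{n}.png",rect(R[n],.012,.38,.95,-.5,.5,1.25))
E
```

```text
scene plane [([0.36, 0.296], 0.7)]
scene block [([0.467, 0.117], 0.67)]
scene saw [([0.351, -0.292], 0.91)]
scene square [([0.452, -0.097], 0.84), ([0.631, -0.14], 0.26)]
scene board_plane [([0.549, -0.381], 0.64)]
scene board_block [([0.631, -0.142], 0.87), ([0.373, 0.284], 0.18)]
scene board_saw [([0.651, 0.12], 0.72), ([0.567, -0.02], 0.68)]
scene board_square [([0.541, 0.374], 0.65)]
scene glue_jar [([0.564, -0.02], 0.91)]
scene screw_tin [([0.719, 0.002], 0.7)]
side plane [([0.354, 0.287], 0.61)]
side block [([0.461, 0.121], 0.74)]
side saw [([0.353, -0.29], 0.84)]
side square [([0.466, -0.094], 0.76)]
side board_plane [([0.529, -0.397], 0.95)]
side board_block [([0.613, -0.143], 0.87)]
side board_saw [([0.645, 0.109], 0.97)]
side board_square [([0.524, 0.372], 0.77), ([0.458, -0.095], 0.28)]
side glue_jar []
side screw_tin [([0.735, 0.02], 0.92)]
wrist plane [([0.648, 0.129], 0.59)]
wrist block [([0.463, 0.123], 0.59)]
wrist saw []
wrist square [([0.46, -0.095], 0.94)]
wrist board_plane []
wrist board_block [([0.563, -0.013], 0.67), ([0.619, -0.126], 0.6)]
wrist board_saw [([0.652, 0.129], 0.56)]
wrist board_square []
wrist glue_jar [([0.558, -0.013], 0.65)]
wrist screw_tin [([0.724, 0.005], 0.92), ([0.557, -0.015], 0.21)]
```

View pics/rect_scene.png

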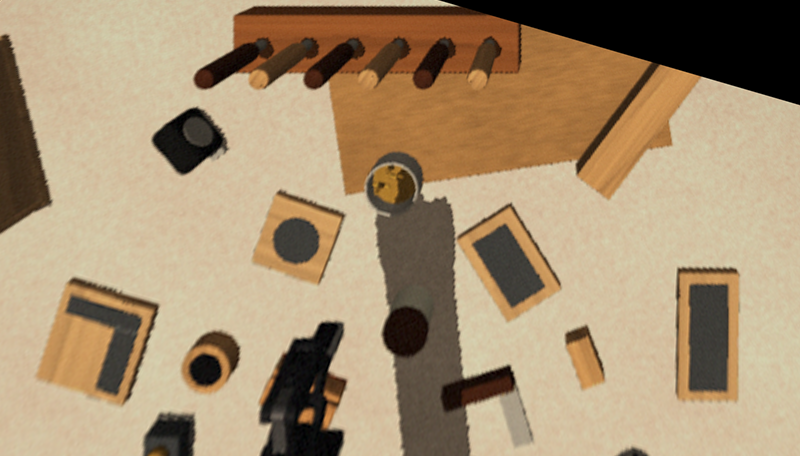

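View pics/rect_side.png

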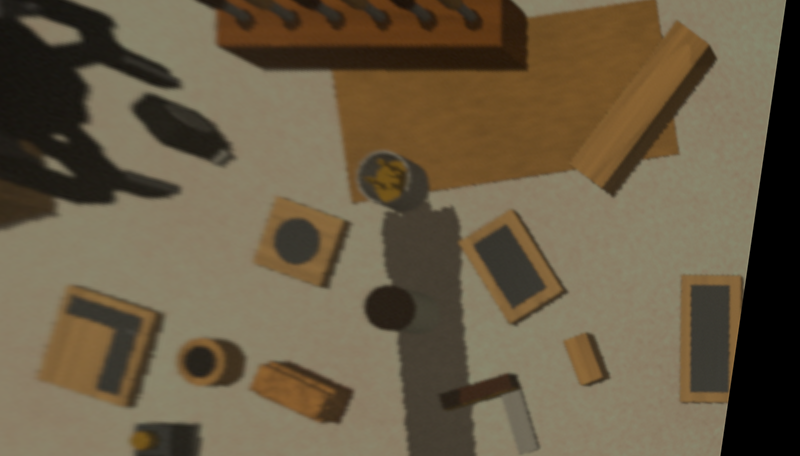

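View pics/rect_wrist.png

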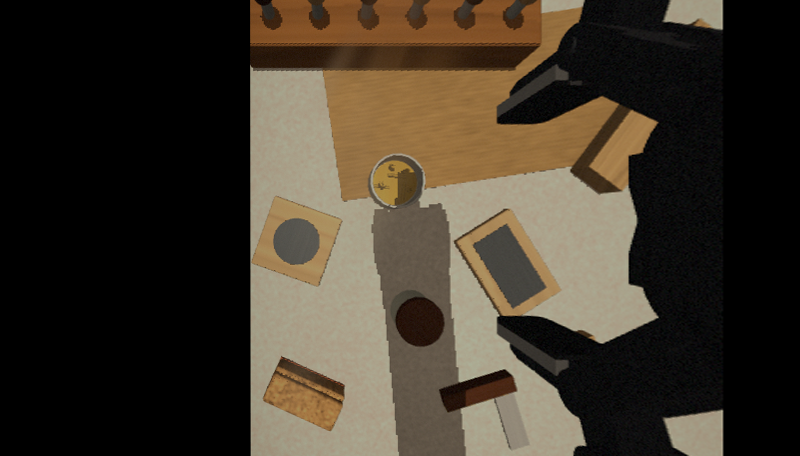

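```bash
cat > boards.py <<'E'
from h import *
import pickle,sys
G={"plane":(.539,-.387),"block":(.62,-.142),"saw":(.65,.12),"square":(.53,.374)}
def paint(r,t,mm=.5,c=None,lim=95):
    c=c or G[t]; a=.08; x0,x1,y0,y1=c[0]-a,c[0]+a,c[1]-a-.01,c[1]+a+.01
    im=rect(r,.012,x0,x1,y0,y1,mm); g=im.astype(int); 
    # warmth: plywood has r-b big; paint is neutral dark
    sat=g[:,:,2]-g[:,:,0]; v=g.max(2)
    m=((v<lim)&(sat<28)).astype(np.uint8)
    m=cv2.morphologyEx(m,cv2.MORPH_OPEN,np.ones((5,5)))
    m=cv2.morphologyEx(m,cv2.MORPH_CLOSE,np.ones((5,5)))
    n,l,s,ce=cv2.connectedComponentsWithStats(m)
    if n<2:return None
    # the component nearest centre among large ones
    ok=[i for i in range(1,n) if s[i,4]>1500/mm**2*0.5]
    if not ok:return None
    i=min(ok,key=lambda i:np.hypot(*(ce[i]-np.array(m.shape[::-1])/2)))
    cn=max(cv2.findContours((l==i).astype(np.uint8),cv2.RETR_EXTERNAL,cv2.CHAIN_APPROX_NONE)[0],key=cv2.contourArea)
    W=lambda p:np.array([x1-(p[...,1]+.5)*mm/1000,y1-(p[...,0]+.5)*mm/1000]).T
    rc=cv2.minAreaRect(cn); box=W(cv2.boxPoints(rc))
    e=[box[1]-box[0],box[2]-box[1]]; e=max(e,key=lambda v:v@v)
    return dict(c=box.mean(0),size=(np.array(rc[1])*mm).round(1),ang=np.degrees(np.arctan2(e[1],e[0]))%180,box=box,area=s[i,4]*mm**2,cent=W(ce[i]),im=im,mask=l==i)
E
python3 - <<'E'
from boards import *
R=pickle.load(open("R0.pkl","rb"))
for t in G:
  for n in R:
    if n=="wrist" and t in("plane","square"):continue
    q=paint(R[n],t)
    if q is None: print(t,n,None);continue
    print(t,n,q["c"].round(4),q["size"],round(q["ang"],2),q["area"],q["cent"].round(4))
E
```

```text
plane scene [ 0.5283 -0.3858] [ 47. 131.] 0.0 6030.0 [ 0.5284 -0.3858]
plane side [ 0.527 -0.387] [ 46.8 132.4] 179.59 6127.75 [ 0.527  -0.3871]
block scene [ 0.6185 -0.1357] [93.2 48.8] 32.59 4366.5 [ 0.6184 -0.1357]
block side [ 0.6174 -0.1365] [92.5 48.7] 32.23 4361.25 [ 0.6173 -0.1367]
block wrist [ 0.6175 -0.1365] [94.3 50. ] 32.05 4590.0 [ 0.6175 -0.1365]
saw scene [0.6495 0.13  ] [54.5 54.5] 90.0 2385.5 [0.6494 0.1298]
saw side [0.649  0.1295] [53.7 53.7] 135.0 2311.5 [0.6488 0.1292]
saw wrist [0.6485 0.13  ] [56.5 55.5] 0.0 2523.75 [0.6486 0.13  ]
square scene [0.5192 0.382 ] [ 92.  100.7] 162.18 3927.75 [0.5263 0.3615]
square side [0.5185 0.3819] [ 90.6 100.4] 162.07 3749.75 [0.5267 0.3617]
```

Run:
```python
from h import *
import pickle
R=pickle.load(open("R0.pkl","rb"))
def crop(n,u,v,w=40,k=5):
    im=R[n]["color"][v-w:v+w,u-w:u+w,::-1]; im=cv2.resize(im,None,fx=k,fy=k,interpolation=cv2.INTER_CUBIC)
    for i in range(0,2*w,10):
        cv2.putText(im,str(u-w+i),(i*k,10),0,.35,(255,0,255),1);cv2.putText(im,str(v-w+i),(0,i*k+4),0,.35,(255,0,255),1)
        cv2.line(im,(i*k,0),(i*k,2*w*k),(255,0,255) ,1) if 0 else None
    return im
cv2.imwrite("pics/c1.png",np.hstack([crop("wrist",132,65,55,4)[:,:400],crop("wrist",155,240,50,4)]))
cv2.imwrite("pics/c2.png",np.hstack([crop("side",292,170),crop("side",248,130)]))
cv2.imwrite("pics/c3.png",np.hstack([crop("scene",412,138),crop("scene",195,178)]))
cv2.imwrite("pics/c4.png",np.hstack([crop("side",292,255),crop("side",250,338)]))
```

```text
Traceback (most recent call last):
ValueError: all the input array dimensions except for the concatenation axis must match exactly, but along dimension 0, the array at index 0 has size 440 and the array at index 1 has size 400
```

```bash
cat >> h.py <<'E'
def crop(r,u,v,w=40,k=5):
    im=r["color"][max(v-w,0):v+w,max(u-w,0):u+w,::-1]; im=cv2.resize(im,None,fx=k,fy=k,interpolation=cv2.INTER_CUBIC)
    v0=max(v-w,0);u0=max(u-w,0)
    for i in range(0,2*w,10):
        cv2.putText(im,str(u0+i),(i*k,10),0,.35,(255,0,255),1);cv2.putText(im,str(v0+i),(0,i*k+4),0,.35,(255,0,255),1)
    return im
E
python3 - <<'E'
from h import *
import pickle
R=pickle.load(open("R0.pkl","rb"))
c=lambda n,*a:crop(R[n],*a)
cv2.imwrite("pics/c1.png",np.hstack([c("wrist",132,65,50,4),c("wrist",155,240,50,4)]))
cv2.imwrite("pics/c2.png",np.hstack([c("side",292,170),c("side",248,130)]))
cv2.imwrite("pics/c3.png",np.hstack([c("scene",412,138),c("scene",195,178)]))
cv2.imwrite("pics/c4.png",np.hstack([c("side",292,255),c("side",250,338)]))
E
```

```text
(no output)
```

View pics/c1.png

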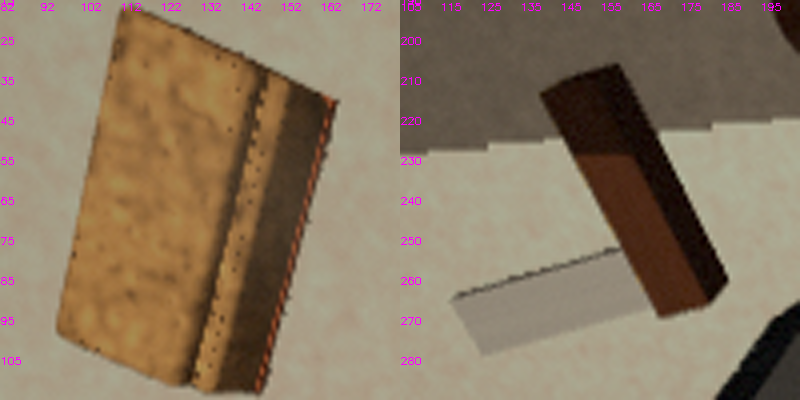

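View pics/c2.png

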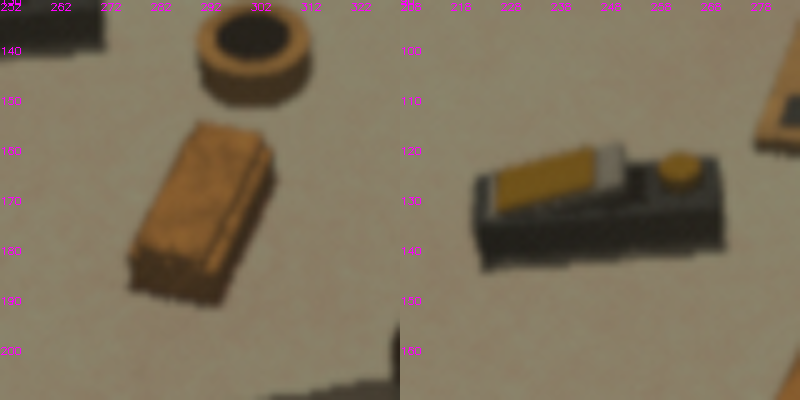

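View pics/c3.png

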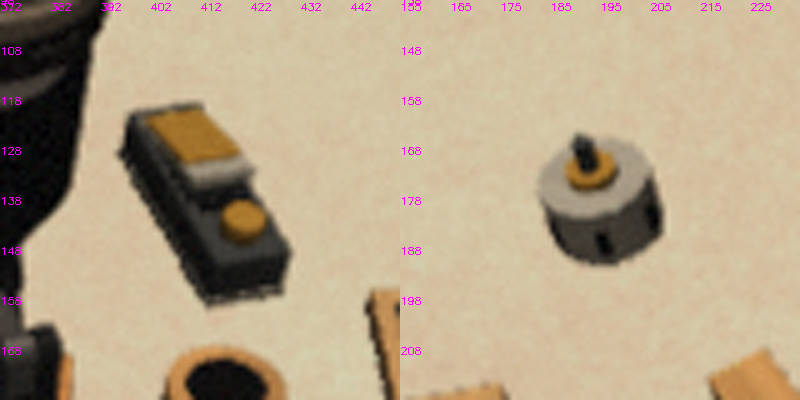

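View pics/c4.png

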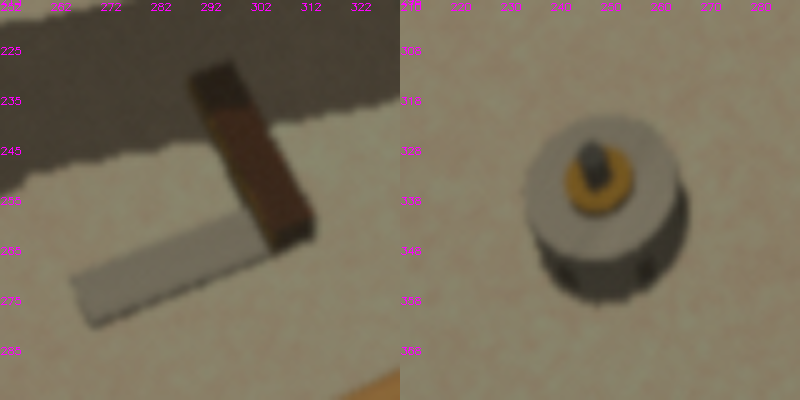

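```bash
cat > fit.py <<'E'
from h import *
from scipy.optimize import least_squares
def fit(obs,p0):
    # obs: list of (r, [(u,v)], [(x,y,z) model])
    def f(p):
        c,s=np.cos(p[2]),np.sin(p[2]); o=[]
        for r,uv,M in obs:
            M=np.array(M,float)/1000; W=np.c_[p[0]+c*M[:,0]-s*M[:,1],p[1]+s*M[:,0]+c*M[:,1],M[:,2]]
            o.append((proj(r,W)-np.array(uv)).ravel())
        return np.concatenate(o)
    q=least_squares(f,p0,loss="soft_l1")
    return q.x,f(q.x).reshape(-1,2).round(1).tolist()
E
python3 - <<'E'
from fit import *
import pickle
R=pickle.load(open("R0.pkl","rb"))
def show(n,q): print(n,q[0][:2].round(4),np.degrees(q[0][2]).round(1),q[1])
W,S,C=R["wrist"],R["side"],R["scene"]
# block; x axis initial: yaw? long direction
bw=[(166,40),(147.5,113)]; mw=[(45,-23,0),(-45,-23,0)]
y0=np.radians(70)
show("block w",fit([(W,bw,mw)],[.465,.12,y0]))
bs=[(278,188),(295.6,191),(306.4,167)]; ms=[(-45,23,0),(-45,-23,0),(45,-23,0)]
show("block s",fit([(S,bs,ms)],[.465,.12,y0]))
# square
k=lambda x,y:(105+x/4,190+y/4)
uw=[k(540,94),k(658,317),k(728,282),k(452,298),k(484,355)]
mw=[(10,-45,18),(10,45,18),(-10,45,0),(90,20,4),(90,45,4)]
uw=[(105+(x-400)/4,190+y/4) for x,y in [(540,94),(660,317),(728,282),(452,298),(484,355)]]
show("sq w",fit([(W,uw,mw)],[.46,-.09,np.radians(194)]))
us=[(252+x/5,215+y/5) for x,y in [(188,78),(234,62),(314,215),(272,252),(70,280),(95,328)]]
ms=[(10,-45,18),(-10,-45,18),(-10,45,18),(10,45,0),(90,20,4),(90,45,0)]
show("sq s",fit([(S,us,ms)],[.46,-.09,np.radians(194)]))
# plane
y0=np.radians(5)
up=[(208+(x-400)/5,90+y/5) for x,y in [(484,270),(723,248),(476,178),(717,158)]]
mp=[(-65,-22,0),(65,-22,0),(-65,22,32),(65,22,32)]
show("pl s",fit([(S,up,mp)],[.37,.29,y0]))
up=[(372+x/5,98+y/5) for x,y in [(208,305),(283,292),(288,255),(128,112),(202,104),(120,158)]]
mp=[(65,-22,0),(65,22,0),(65,22,32),(-65,-22,32),(-65,22,32),(-65,-22,0)]
show("pl c",fit([(C,up,mp)],[.37,.29,y0]))
# saw: top ellipse centre z=36
for n,uv in (("scene",(155+(596-400)/5,138+178/5)),("side",(210+(602-400)/5,298+187/5))): print("saw",n,unproj(R[n],uv,.036).round(4))
# jar lid centre z=.05, tin rim z=.03
E
```

```text
block w [0.4604 0.1196] 65.7 [[0.2, -0.4], [-0.2, 0.5]]
block s [0.4599 0.1181] 67.0 [[-0.5, 0.1], [0.2, 0.6], [0.2, -0.9]]
sq w [ 0.4623 -0.0977] 197.0 [[-0.2, 0.0], [0.0, 0.8], [1.3, -0.6], [-0.5, 0.0], [-0.1, -0.1]]
sq s [ 0.4624 -0.0993] 197.4 [[0.1, -0.6], [-0.6, -0.6], [0.7, -0.0], [0.5, 1.1], [-0.1, -0.4], [-0.6, 0.6]]
pl s [0.3577 0.285 ] -1.3 [[-0.5, 0.7], [0.9, 0.9], [-0.5, -0.9], [0.3, -1.0]]
pl c [0.3608 0.2889] -2.5 [[-0.6, 1.1], [-0.1, 1.0], [1.3, -0.5], [-0.1, -0.2], [-0.1, -0.8], [-0.1, -0.4]]
saw scene [[ 0.3559 -0.2899  0.036 ]]
saw side [[ 0.3516 -0.2955  0.036 ]]
```

>>> step_arm(increments=[[-0.2145,0.119,-0.1,0,0,-24,-1],[-0.2145,0.119,-0.1,0,0,-24,-1],[-0.2145,0.119,-0.1,0,0,-24,-1],[-0.2145,0.119,-0.1,0,0,-24,-1],[-0.2145,0.119,-0.1,0,0,-24,-1],[-0.2145,0.119,-0.1,0,0,-24,-1],[-0.2145,0.119,-0.1,0,0,-24,-1],[-0.2145,0.119,-0.1,0,0,-24,-1],[-0.2145,0.119,-0.1,0,0,-24,-1],[-0.2145,0.119,-0.1,0,0,-24,-1]], force=40)

```text
t: 2.63
eef_pos: [0.4622, 0.1188, 0.1321]
tool_rot: [0.0, 0.839, 0.544, 0.001]
contact_force: [0.5, -0.1, 0.5]
gripper_width: 1.004
```

```bash
cat > snap.py <<'E'
import sys,pickle
from station import bot
from h import *
tag=sys.argv[1]; R={}
for n in sys.argv[2:]:
    r=bot.read_camera(n);R[n]=r;cv2.imwrite(f"pics/{n}{tag}.png",r["color"][:,:,::-1])
pickle.dump(R,open(f"R{tag}.pkl","wb"))
o=bot.get_obs();print({k:np.round(o[k],4) for k in("t","eef_pos","tool_rot","contact_force","gripper_width","q")})
E
python3 snap.py 1 wrist
```

```text
{'t': np.float64(2.6833), 'eef_pos': array([0.4624, 0.1185, 0.1321]), 'tool_rot': array([5.000e-04, 8.391e-01, 5.440e-01, 1.100e-03]), 'contact_force': array([ 0.6695,  0.3483, -0.6074]), 'gripper_width': np.float64(1.0038), 'q': array([-0.4104,  0.2851,  0.0332,  2.1143, -0.0132,  0.7401, -0.7894])}
```

View pics/wrist1.png

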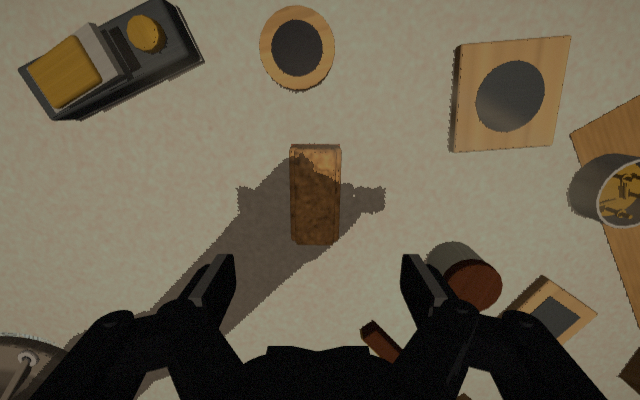

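Run:
```python
from h import *
import pickle
R=pickle.load(open("R1.pkl","rb"))
cv2.imwrite("pics/c5.png",crop(R["wrist"],316,195,60,5))
```

```text
(no output)
```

View pics/c5.png

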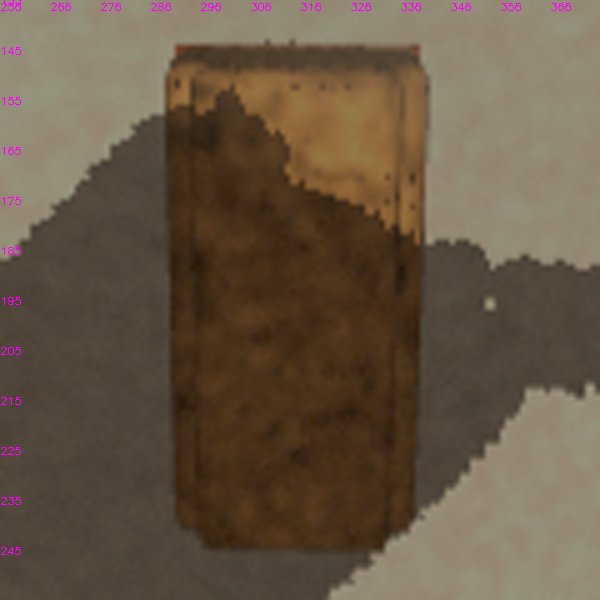

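Run:
```python
from fit import *
import pickle
r=pickle.load(open("R1.pkl","rb"))["wrist"]
uv=[(291.6,144.4),(339.8,144.4),(292,240.6),(338.6,240),(289.6,150.5),(341.4,150.5)]
M=[(45,23,0),(45,-23,0),(-45,23,26),(-45,-23,26),(45,23,26),(45,-23,26)]
q=fit([(r,uv,M)],[.46,.12,1.15]);print(q[0],np.degrees(q[0][2]),q[1])
```

```text
[0.46070745 0.11853648 1.14759801] 65.75252249736499 [[-0.2, 0.1], [0.1, 0.3], [-0.6, 2.1], [0.7, 2.8], [-0.7, -2.0], [0.8, -1.8]]
```

>>> step_arm(increments=[[0,0,-0.04,0,0,0,-1],[0,0,-0.08,0,0,0,-1],[0,0,-0.105,0,0,0,-1],[0,0,-0.12,0,0,0,-1],[0,0,-0.127,0,0,0,-1],[0,0,-0.127,0,0,0,-1],[0,0,-0.127,0,0,0,-1]])

```text
t: 3.27
eef_pos: [0.4617, 0.1187, 0.0048]
tool_rot: [0.0, 0.839, 0.544, 0.0]
contact_force: [0.4, 0.7, 0.7]
gripper_width: 0.999
```

>>> step_arm(increments=[[-0.001,0,0,0,0,0,1],[-0.001,0,0,0,0,0,1],[-0.001,0,0,0,0,0,1],[-0.001,0,0,0,0,0,1],[-0.001,0,0,0,0,0,1],[-0.001,0,0,0,0,0,1],[-0.001,0,0,0,0,0,1],[-0.001,0,0,0,0,0,1]], force=40)

```text
t: 3.93
eef_pos: [0.4603, 0.1192, 0.0054]
tool_rot: [0.0, 0.839, 0.545, 0.001]
contact_force: [-1.5, -0.7, 5.4]
gripper_width: 0.527
```

>>> step_arm(increments=[[0,0,0.04,0,0,0,1],[0,0,0.08,0,0,0,1],[0,0,0.11,0,0,0,1],[0.02,-0.032,0.11,0,0,-4,1],[0.04,-0.064,0.11,0,0,-8,1],[0.06,-0.096,0.11,0,0,-13,1],[0.08,-0.129,0.11,0,0,-17,1],[0.1,-0.162,0.11,0,0,-22,1],[0.12,-0.194,0.11,0,0,-26,1],[0.14,-0.226,0.11,0,0,-30,1]])

```text
t: 4.77
eef_pos: [0.6001, -0.1086, 0.1148]
tool_rot: [-0.0, 0.952, 0.307, 0.0]
contact_force: [1.0, 0.2, -0.6]
gripper_width: 0.525
```

>>> step_arm(increments=[[0.0172,-0.029,0,0,0,-3.6,1],[0.0172,-0.029,0,0,0,-3.6,1],[0.0172,-0.029,0,0,0,-3.6,1],[0.0172,-0.029,0,0,0,-3.6,1]])

```text
t: 5.1
eef_pos: [0.6162, -0.1353, 0.1141]
tool_rot: [-0.0, 0.96, 0.279, -0.0]
contact_force: [-1.5, 0.2, -1.9]
gripper_width: 0.528
```

```bash
python3 snap.py 2 wrist scene side
```

```text
{'t': np.float64(5.25), 'eef_pos': array([ 0.6163, -0.1342,  0.1143]), 'tool_rot': array([-6.000e-04,  9.600e-01,  2.802e-01, -1.000e-04]), 'contact_force': array([-0.7646, -0.1613, -0.6503]), 'gripper_width': np.float64(0.5252), 'q': array([-0.0548,  0.5393,  0.2328,  1.7778, -0.1605,  0.8436, -0.7497])}
```

View pics/wrist2.png

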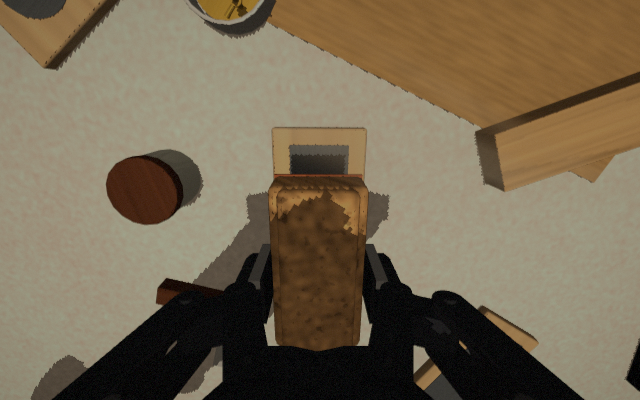

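>>> step_arm(increments=[[0.0005,-0.001,-0.03,0,0,0,1],[0.0005,-0.001,-0.06,0,0,0,1],[0.0005,-0.001,-0.08,0,0,0,1],[0.0005,-0.001,-0.09,0,0,0,1],[0.0005,-0.001,-0.094,0,0,0,1],[0.0005,-0.001,-0.094,0,0,0,1],[0.0005,-0.001,-0.094,0,0,0,1]])

```text
t: 5.83
eef_pos: [0.6181, -0.1369, 0.0214]
tool_rot: [0.0, 0.96, 0.279, 0.001]
contact_force: [-0.7, -0.6, -0.8]
gripper_width: 0.528
```

```bash
python3 snap.py 3 wrist scene side
python3 - <<'E'
from h import *
import pickle
R=pickle.load(open("R3.pkl","rb"))
cv2.imwrite("pics/c6.png",np.hstack([crop(R["scene"],282,250,40,5),crop(R["side"],378,250,40,5)]))
E
```

```text
{'t': np.float64(5.9833), 'eef_pos': array([ 0.6183, -0.1372,  0.0218]), 'tool_rot': array([5.000e-04, 9.603e-01, 2.790e-01, 1.200e-03]), 'contact_force': array([-0.2584, -0.1472, -0.8267]), 'gripper_width': np.float64(0.528), 'q': array([-0.0243,  0.6684,  0.1983,  1.8119, -0.196 ,  0.6778, -0.7201])}
```

View pics/c6.png

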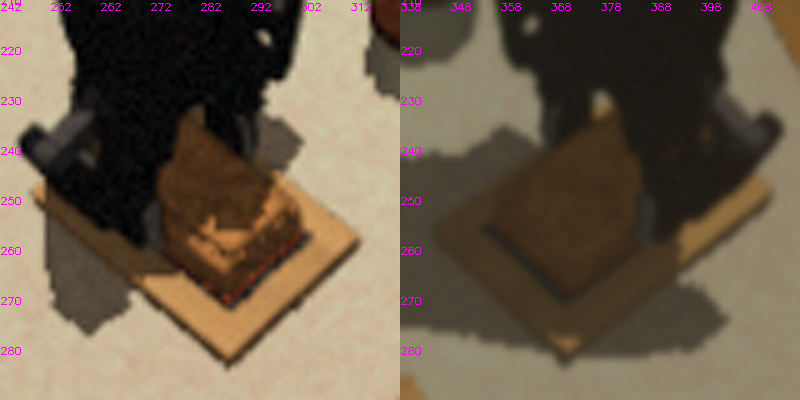

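View pics/wrist3.png

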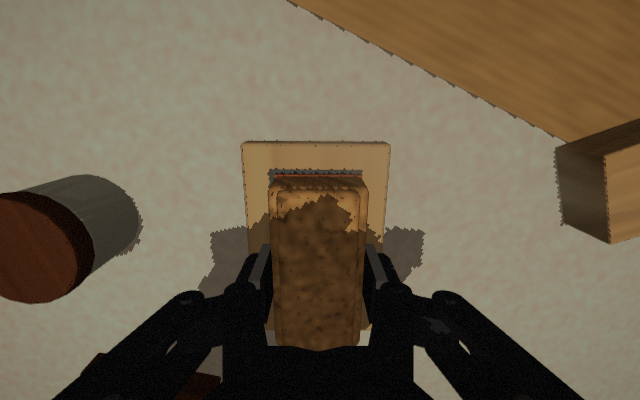

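>>> step_arm(increments=[[-0.0005,0.0005,-0.002,0,0,0,1],[-0.0005,0.0005,-0.004,0,0,0,1],[-0.0005,0.0005,-0.004,0,0,0,1],[-0.0005,0.0005,-0.004,0,0,0,1]])

```text
t: 6.32
eef_pos: [0.6173, -0.1365, 0.0174]
tool_rot: [0.0, 0.96, 0.279, 0.001]
contact_force: [-2.2, 0.8, 6.3]
gripper_width: 0.527
```

>>> step_arm(increments=[[0,0,0,0,0,0,0.2],[0,0,0,0,0,0,-0.2],[0,0,0,0,0,0,-0.7],[0,0,0,0,0,0,-1],[0,0,0,0,0,0,-1],[0,0,0.02,0,0,0,-1],[0,0,0.06,0,0,0,-1],[0,0,0.1,0,0,0,-1]])

```text
t: 6.98
eef_pos: [0.6152, -0.1363, 0.1158]
tool_rot: [-0.001, 0.96, 0.279, -0.002]
contact_force: [1.6, 0.3, -0.1]
gripper_width: 0.998
```

>>> step_arm(increments=[[-0.03,0.01,0.02,0,0,7.16,-1],[-0.06,0.02,0.02,0,0,14.3,-1],[-0.09,0.03,0.02,0,0,21.5,-1],[-0.12,0.04,0.02,0,0,28.6,-1],[-0.158,0.0495,0.02,0,0,35.8,-1],[-0.158,0.0495,0.02,0,0,42.9,-1],[-0.158,0.0495,0.02,0,0,50.1,-1],[-0.158,0.0495,0.02,0,0,57.2,-1],[-0.158,0.0495,0.02,0,0,64.4,-1],[-0.158,0.0495,0.02,0,0,71.5,-1]])

```text
t: 7.82
eef_pos: [0.4586, -0.087, 0.1364]
tool_rot: [0.0, 0.614, 0.789, 0.0]
contact_force: [-0.4, 0.1, -0.7]
gripper_width: 1.001
```

>>> step_arm(increments=[[0,0,0,0,0,3.3,-1],[0,0,0,0,0,3.3,-1],[0,0,0,0,0,3.3,-1],[0,0,0,0,0,3.3,-1]])

```text
t: 8.15
eef_pos: [0.4587, -0.0871, 0.1363]
tool_rot: [0.0, 0.594, 0.804, 0.0]
contact_force: [0.0, -0.3, -0.2]
gripper_width: 0.997
```

```bash
python3 snap.py 4 wrist scene side
python3 - <<'E'
from h import *
import pickle
R=pickle.load(open("R4.pkl","rb"))
cv2.imwrite("pics/c7.png",np.hstack([crop(R["scene"],282,250,40,5),crop(R["side"],378,250,40,5)]))
E
```

```text
{'t': np.float64(8.3), 'eef_pos': array([ 0.4587, -0.087 ,  0.1363]), 'tool_rot': array([-0.    ,  0.5938,  0.8046, -0.    ]), 'contact_force': array([-0.0995,  0.0496,  0.4658]), 'gripper_width': np.float64(0.9969), 'q': array([ 0.0845,  0.2655, -0.0356,  2.128 ,  0.0138,  0.7483,  0.3393])}
```

View pics/c7.png

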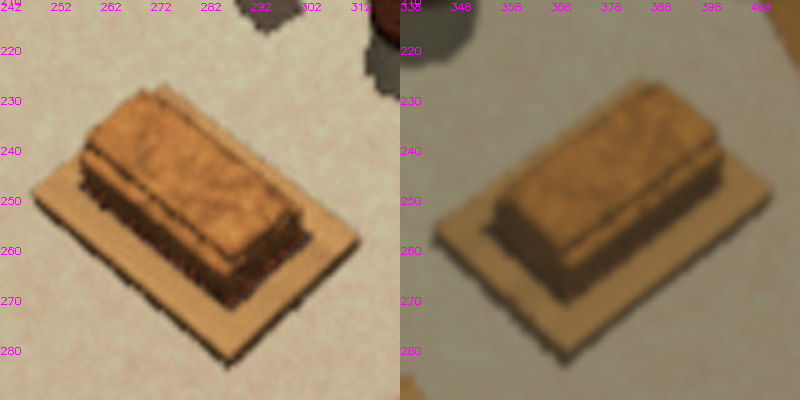

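View pics/wrist4.png

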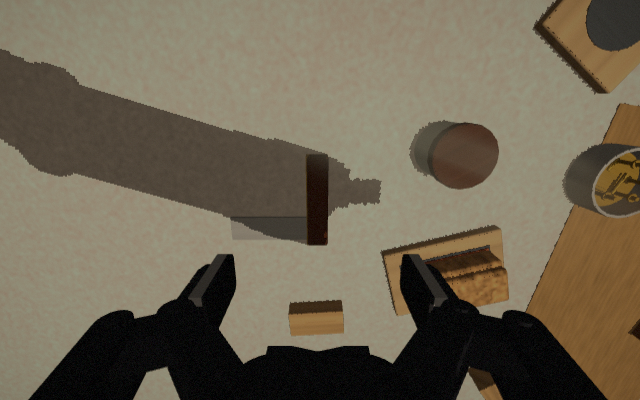

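Run:
```python
from fit import *
import pickle
r=pickle.load(open("R4.pkl","rb"))["wrist"]
cv2.imwrite("pics/c8.png",crop(r,290,200,65,5))
uv=[(306.5,154),(328,154),(306.5,244),(327.5,244),(231,217),(231.5,240)]
M=[(10,-45,18),(-10,-45,18),(10,45,18),(-10,45,18),(90,20,4),(90,45,4)]
q=fit([(r,uv,M)],[.46,-.098,3.44]);print(q[0],np.degrees(q[0][2]),q[1])
```

```text
[ 0.46120106 -0.09530712  3.45024883] 197.68469605222018 [[-0.7, 1.0], [-0.3, 0.8], [1.3, -0.1], [0.1, -0.2], [-1.0, -0.5], [1.0, -1.5]]
```

View pics/c8.png

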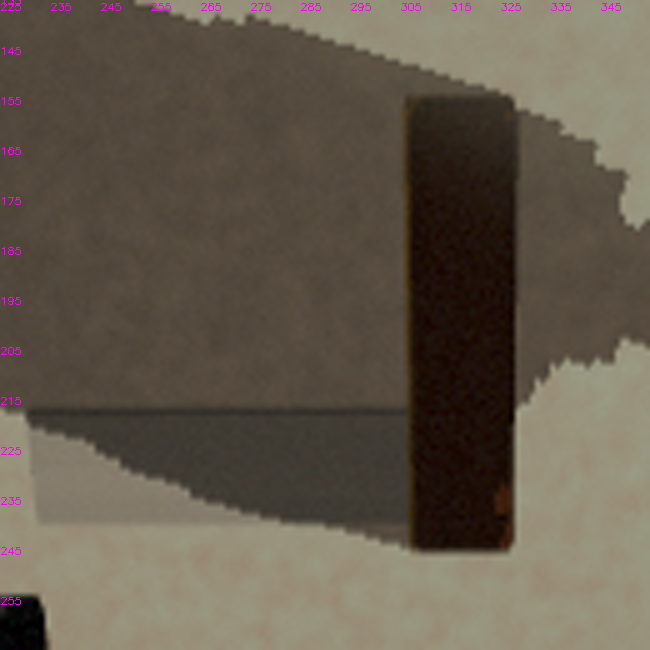

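Run:
```python
from fit import *
import pickle
r=pickle.load(open("R4.pkl","rb"))["wrist"]
uv=[(306.4,154.6),(327.6,154.6),(307.4,244.6),(327.4,244.6),(231,216.7),(232.6,239.4)]
M=[(10,-45,0),(-10,-45,0),(10,45,18),(-10,45,18),(90,20,0),(90,45,4)]
q=fit([(r,uv,M)],[.46,-.098,3.44]);print(q[0],np.degrees(q[0][2]),q[1])
q=fit([(r,uv[2:],M[2:])],[.46,-.098,3.44]);print(q[0],np.degrees(q[0][2]),q[1])
```

```text
[ 0.46173281 -0.09720687  3.44507477] 197.3882445675553 [[0.3, -0.8], [-0.3, -0.9], [0.2, 1.0], [-0.1, 1.0], [0.1, -0.3], [-0.2, 0.4]]
[ 0.46097891 -0.09630218  3.45666236] 198.05216459213597 [[0.2, 0.2], [0.0, -0.1], [-0.1, -0.4], [-0.1, 0.3]]
```

>>> step_arm(increments=[[0,0,-0.04,0,0,0,-1],[0,0,-0.08,0,0,0,-1],[0,0,-0.11,0,0,0,-1],[0,0,-0.126,0,0,0,-1],[0,0,-0.133,0,0,0,-1],[0,0,-0.133,0,0,0,-1],[0,0,-0.133,0,0,0,-1]])

```text
t: 8.88
eef_pos: [0.4592, -0.087, 0.0037]
tool_rot: [0.0, 0.594, 0.805, 0.0]
contact_force: [0.2, -0.5, 0.5]
gripper_width: 0.998
```

>>> step_arm(increments=[[0,0,0,0,0,0,1],[0,0,0,0,0,0,1],[0,0,0,0,0,0,1],[0,0,0,0,0,0,1],[0,0,0,0,0,0,1],[0,0,0,0,0,0,1],[0,0,0,0,0,0,1],[0,0,0,0,0,0,1],[0,0,0,0,0,0,1],[0,0,0,0,0,0,1]], force=40)

```text
t: 9.72
eef_pos: [0.4591, -0.0871, 0.0039]
tool_rot: [0.0, 0.594, 0.805, 0.0]
contact_force: [-0.5, -0.8, 6.6]
gripper_width: 0.224
```

>>> step_arm(increments=[[0,0,0.03,0,0,0,1],[0,0,0.07,0,0,0,1],[0,0,0.1,0,0,0,1],[0.008,0.038,0.12,0,0,-4,1],[0.016,0.076,0.12,0,0,-8,1],[0.024,0.114,0.12,0,0,-12,1],[0.032,0.152,0.12,0,0,-16,1],[0.04,0.19,0.12,0,0,-20,1],[0.049,0.228,0.12,0,0,-24,1],[0.057,0.266,0.12,0,0,-28,1]])

```text
t: 10.55
eef_pos: [0.5155, 0.1807, 0.1232]
tool_rot: [0.0, 0.772, 0.636, -0.0]
contact_force: [0.8, -0.3, -0.6]
gripper_width: 0.223
```

>>> step_arm(increments=[[0.009,0.04,0,0,0,-3,1],[0.018,0.08,0,0,0,-6,1],[0.026,0.12,0,0,0,-7,1],[0.035,0.16,0,0,0,-7,1],[0.044,0.2007,0,0,0,-7,1],[0.044,0.2007,0,0,0,-7,1],[0.044,0.2007,0,0,0,-7,1],[0.044,0.2007,0,0,0,-7,1],[0.044,0.2007,0,0,0,-7,1],[0.044,0.2007,0,0,0,-7,1]])

```text
t: 11.38
eef_pos: [0.56, 0.3775, 0.1232]
tool_rot: [0.0, 0.809, 0.588, -0.0]
contact_force: [0.2, -0.7, -2.5]
gripper_width: 0.221
```

>>> step_arm(increments=[[0,0,-0.04,0,0,0,1],[0,0,-0.08,0,0,0,1],[0,0,-0.095,0,0,0,1],[0,0,-0.1,0,0,0,1],[0,0,-0.1,0,0,0,1],[0,0,-0.1,0,0,0,1]])

```text
t: 11.88
eef_pos: [0.5609, 0.3801, 0.025]
tool_rot: [0.0, 0.808, 0.589, 0.001]
contact_force: [1.4, 0.2, -1.7]
gripper_width: 0.223
```

```bash
python3 snap.py 5 wrist scene side
python3 - <<'E'
from h import *
import pickle
R=pickle.load(open("R5.pkl","rb"))
cv2.imwrite("pics/c9.png",np.hstack([crop(R["scene"],472,172,40,5),crop(R["side"],305,108,40,5)]))
E
```

```text
{'t': np.float64(12.0333), 'eef_pos': array([0.5611, 0.3806, 0.0257]), 'tool_rot': array([-0.    ,  0.8081,  0.5891,  0.0019]), 'contact_force': array([ 0.4127, -0.9323, -1.6459]), 'gripper_width': np.float64(0.2265), 'q': array([-0.6848,  0.7077, -0.0046,  1.6847,  0.0046,  0.7454, -1.0026])}
```

View pics/c9.png

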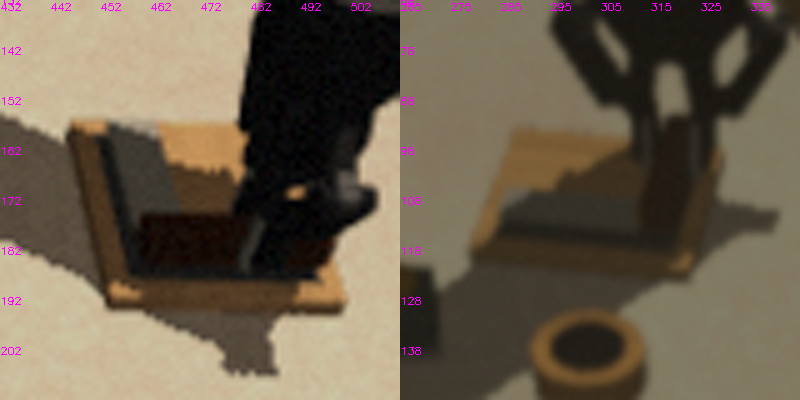

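View pics/wrist5.png

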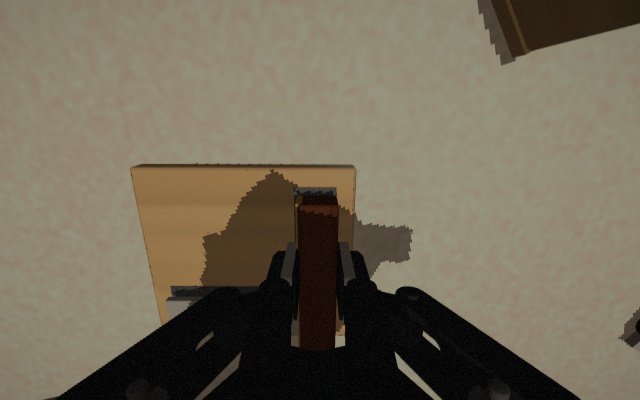

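>>> step_arm(increments=[[-0.001,-0.001,-0.004,0,0,0,1],[-0.001,-0.001,-0.007,0,0,0,1],[-0.001,-0.001,-0.007,0,0,0,1],[-0.001,-0.001,-0.007,0,0,0,1]])

```text
t: 12.37
eef_pos: [0.5585, 0.3786, 0.0162]
tool_rot: [0.0, 0.808, 0.589, -0.0]
contact_force: [-0.6, 0.1, -1.3]
gripper_width: 0.224
```

```bash
python3 snap.py 6 wrist scene side
python3 - <<'E'
from h import *
import pickle
R=pickle.load(open("R6.pkl","rb"))
cv2.imwrite("pics/c10.png",np.hstack([crop(R["scene"],472,172,40,5),crop(R["wrist"],290,235,80,5)[:400]]))
E
```

```text
{'t': np.float64(12.5167), 'eef_pos': array([0.5587, 0.3787, 0.0163]), 'tool_rot': array([ 0.    ,  0.808 ,  0.5892, -0.    ]), 'contact_force': array([ 0.5055, -0.2286, -1.2325]), 'gripper_width': np.float64(0.2198), 'q': array([-0.6845,  0.7183, -0.0051,  1.6917,  0.0051,  0.7317, -1.0028])}
```

View pics/c10.png

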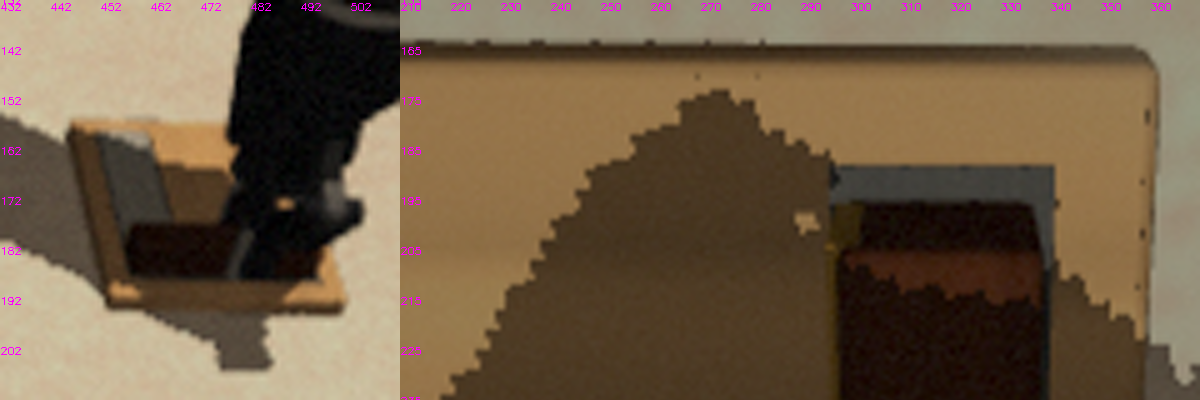

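>>> step_arm(increments=[[0.0015,0.0012,0,0,0,0,1],[0.0015,0.0012,0,0,0,0,1],[0.0015,0.0012,0,0,0,0,1],[0.0015,0.0012,0,0,0,0,1],[0.0015,0.0012,0,0,0,0,1]])

```text
t: 12.93
eef_pos: [0.5602, 0.3799, 0.0163]
tool_rot: [0.0, 0.808, 0.589, 0.0]
contact_force: [0.7, -0.3, -1.3]
gripper_width: 0.224
```

```bash
python3 snap.py 7 wrist
python3 - <<'E'
from h import *
import pickle
R=pickle.load(open("R7.pkl","rb"))
cv2.imwrite("pics/c11.png",crop(R["wrist"],310,225,50,8)[:480])
E
```

```text
{'t': np.float64(12.9833), 'eef_pos': array([0.5602, 0.3799, 0.0163]), 'tool_rot': array([ 0.    ,  0.808 ,  0.5892, -0.    ]), 'contact_force': array([-0.1633,  1.1002, -1.8039]), 'gripper_width': np.float64(0.2207), 'q': array([-0.6846,  0.7206, -0.005 ,  1.6868,  0.0049,  0.7343, -1.0026])}
```

View pics/c11.png

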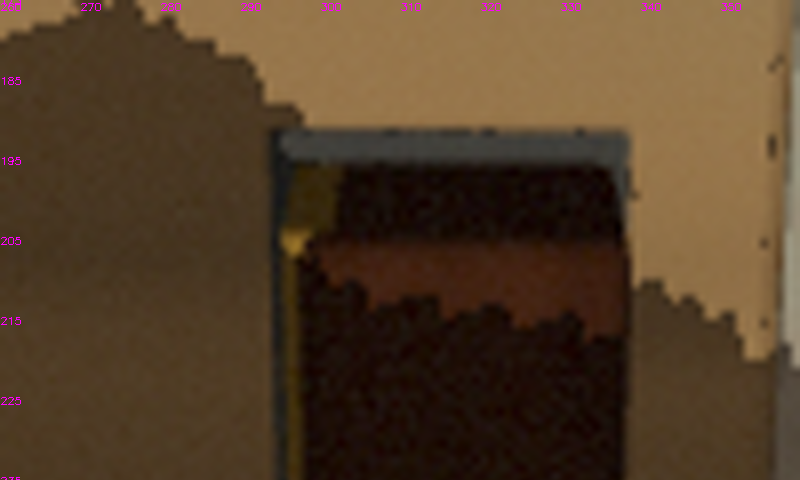

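>>> step_arm(increments=[[0,0,-0.001,0,0,0,1],[0,0,-0.001,0,0,0,1],[0,0,-0.001,0,0,0,1]])

```text
t: 13.23
eef_pos: [0.5603, 0.3799, 0.016]
tool_rot: [-0.0, 0.808, 0.589, 0.0]
contact_force: [-2.3, -1.9, 5.3]
gripper_width: 0.222
```

>>> step_arm(increments=[[0,0,0,0,0,0,0.4],[0,0,0,0,0,0,0.2],[0,0,0,0,0,0,0],[0,0,0,0,0,0,0],[0,0,0,0,0,0,0],[0,0,0.03,0,0,0,-0.3],[0,0,0.07,0,0,0,-1],[0,0,0.11,0,0,0,-1]])

```text
t: 13.9
eef_pos: [0.5593, 0.3792, 0.1253]
tool_rot: [0.0, 0.808, 0.589, -0.002]
contact_force: [0.9, 0.2, -1.2]
gripper_width: 0.902
```

>>> step_arm(increments=[[-0.03,-0.014,0.02,0,0,-7.16,-1],[-0.06,-0.028,0.02,0,0,-14.3,-1],[-0.09,-0.042,0.02,0,0,-21.5,-1],[-0.12,-0.056,0.02,0,0,-28.6,-1],[-0.15,-0.07,0.02,0,0,-35.8,-1],[-0.18,-0.083,0.02,0,0,-42.9,-1],[-0.2,-0.0925,0.02,0,0,-50.1,-1],[-0.2,-0.0925,0.02,0,0,-57.2,-1],[-0.2,-0.0925,0.02,0,0,-64.4,-1],[-0.2,-0.0925,0.02,0,0,-71.5,-1]])

```text
t: 14.73
eef_pos: [0.3599, 0.2875, 0.1457]
tool_rot: [-0.0, 1.0, 0.003, 0.0]
contact_force: [0.8, 0.1, -0.7]
gripper_width: 0.999
```

>>> step_arm(increments=[[0,0,0,0,0,-2.7,-1],[0,0,0,0,0,-2.7,-1],[0,0,0,0,0,-2.7,-1],[0,0,0,0,0,-2.7,-1]])

```text
t: 15.07
eef_pos: [0.3602, 0.2874, 0.1453]
tool_rot: [-0.0, 1.0, -0.017, 0.0]
contact_force: [0.0, -0.5, 0.4]
gripper_width: 1.001
```

```bash
python3 snap.py 8 wrist scene side
python3 - <<'E'
from h import *
import pickle
R=pickle.load(open("R8.pkl","rb"))
cv2.imwrite("pics/c12.png",np.hstack([crop(R["scene"],472,172,40,5),crop(R["side"],305,108,40,5)]))
E
```

```text
{'t': np.float64(15.2167), 'eef_pos': array([0.3603, 0.2873, 0.1453]), 'tool_rot': array([ 0.    ,  0.9999, -0.0171, -0.    ]), 'contact_force': array([-0.3483, -0.8242, -0.5621]), 'gripper_width': np.float64(1.0003), 'q': array([-1.0211,  0.2418,  0.2445,  2.1489, -0.0842,  0.7597, -2.3274])}
```

View pics/c12.png

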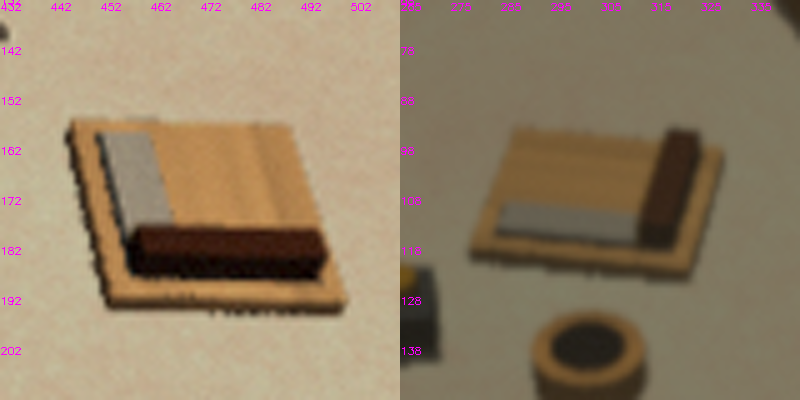

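View pics/wrist8.png

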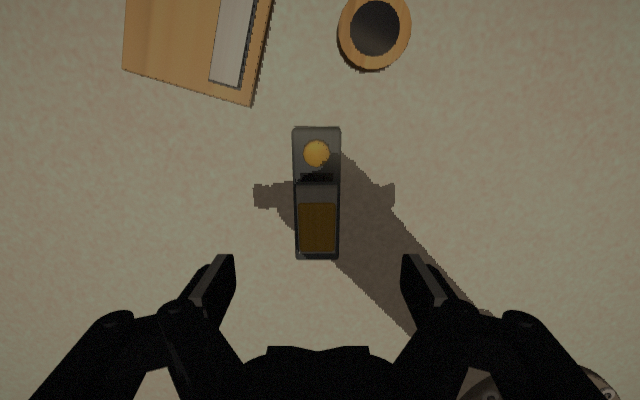

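Run:
```python
from h import *
import pickle
R=pickle.load(open("R8.pkl","rb"))
cv2.imwrite("pics/c13.png",crop(R["wrist"],316,193,75,4))
```

```text
(no output)
```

View pics/c13.png

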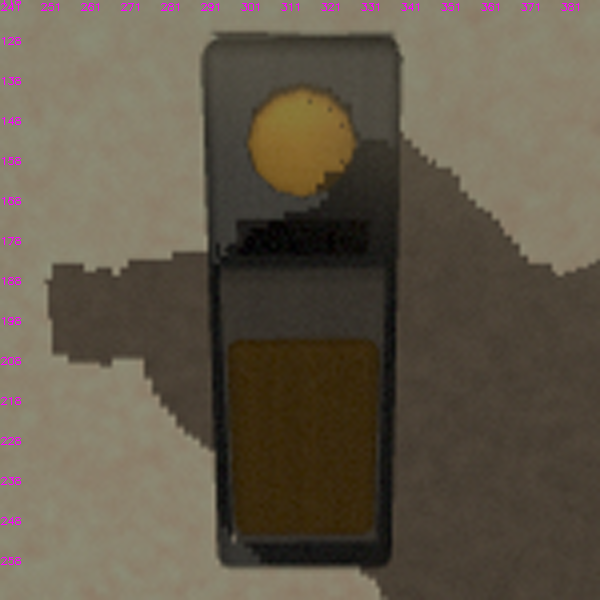

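Run:
```python
from fit import *
import pickle
r=pickle.load(open("R8.pkl","rb"))["wrist"]
uv=[(294.6,126.3),(339.2,126.3),(291.75,128.5),(341.25,128.5),(295.75,259.5),(338.5,259.5)]
M=[(65,22,0),(65,-22,0),(65,22,32),(65,-22,32),(-65,22,32),(-65,-22,32)]
q=fit([(r,uv,M)],[.36,.287,0]);print(q[0],np.degrees(q[0][2]),q[1])
```

```text
[ 0.35618195  0.28783993 -0.03012321] -1.7259327720492608 [[-0.4, -0.4], [0.1, -0.6], [-0.4, -0.0], [0.8, -0.2], [-0.4, 1.1], [0.4, 1.0]]
```

>>> step_arm(increments=[[-0.003,0,-0.04,0,0,0,-1],[-0.003,0,-0.08,0,0,0,-1],[-0.003,0,-0.115,0,0,0,-1],[-0.003,0,-0.133,0,0,0,-1],[-0.003,0,-0.141,0,0,0,-1],[-0.003,0,-0.141,0,0,0,-1],[-0.003,0,-0.141,0,0,0,-1]])

```text
t: 15.8
eef_pos: [0.3576, 0.2876, 0.0047]
tool_rot: [-0.0, 1.0, -0.018, 0.0]
contact_force: [0.2, -0.1, 0.8]
gripper_width: 1.0
```

>>> step_arm(increments=[[0,0,0,0,0,0,1],[0,0,0,0,0,0,1],[0,0,0,0,0,0,1],[0,0,0,0,0,0,1],[0,0,0,0,0,0,1],[0,0,0,0,0,0,1],[0,0,0,0,0,0,1],[0,0,0,0,0,0,1]], force=80)

```text
t: 16.47
eef_pos: [0.3578, 0.2882, 0.0057]
tool_rot: [-0.001, 1.0, -0.017, 0.001]
contact_force: [-1.9, -1.8, 11.2]
gripper_width: 0.499
```

>>> step_arm(increments=[[0,0,0.03,0,0,0,1],[0,0,0.065,0,0,0,1],[0,0,0.1,0,0,0,1],[0.012,-0.03,0.12,0,0,0.5,1],[0.024,-0.063,0.12,0,0,0.5,1],[0.036,-0.096,0.12,0,0,1,1],[0.048,-0.13,0.12,0,0,1,1],[0.06,-0.165,0.12,0,0,1.5,1],[0.072,-0.2,0.12,0,0,1.8,1],[0.084,-0.235,0.12,0,0,1.8,1]])

```text
t: 17.3
eef_pos: [0.4404, 0.0506, 0.1242]
tool_rot: [-0.0, 1.0, -0.001, -0.001]
contact_force: [1.5, -0.3, -6.8]
gripper_width: 0.499
```

>>> step_arm(increments=[[0.012,-0.035,0,0,0,0,1],[0.024,-0.07,0,0,0,0,1],[0.036,-0.105,0,0,0,0,1],[0.043,-0.14,0,0,0,0,1],[0.05,-0.175,0,0,0,0,1],[0.056,-0.21,0,0,0,0,1],[0.062,-0.245,0,0,0,0,1],[0.067,-0.28,0,0,0,0,1],[0.072,-0.315,0,0,0,0,1],[0.077,-0.35,0,0,0,0,1]])

```text
t: 18.13
eef_pos: [0.5172, -0.2985, 0.1236]
tool_rot: [-0.001, 1.0, -0.002, -0.001]
contact_force: [2.0, 0.3, -5.6]
gripper_width: 0.5
```

>>> step_arm(increments=[[0.0048,-0.0449,0,0,0,0,1],[0.0096,-0.0897,0,0,0,0,1],[0.0096,-0.0897,0,0,0,0,1],[0.0096,-0.0897,0,0,0,0,1],[0.0096,-0.0897,0,0,0,0,1],[0.0096,-0.0897,0,0,0,0,1],[0.0096,-0.0897,0,0,0,0,1]])

```text
t: 18.72
eef_pos: [0.528, -0.3851, 0.1238]
tool_rot: [-0.001, 1.0, -0.001, -0.0]
contact_force: [1.3, 0.2, -6.4]
gripper_width: 0.501
```

```bash
python3 snap.py 9 wrist
```

```text
{'t': np.float64(18.7667), 'eef_pos': array([ 0.5281, -0.3853,  0.124 ]), 'tool_rot': array([-7.e-04,  1.e+00, -7.e-04, -2.e-04]), 'contact_force': array([-0.5217, -0.9211, -6.3366]), 'gripper_width': np.float64(0.5014), 'q': array([ 0.2414,  0.5841,  0.416 ,  1.7221, -0.2901,  0.8977, -0.7934])}
```

View pics/wrist9.png

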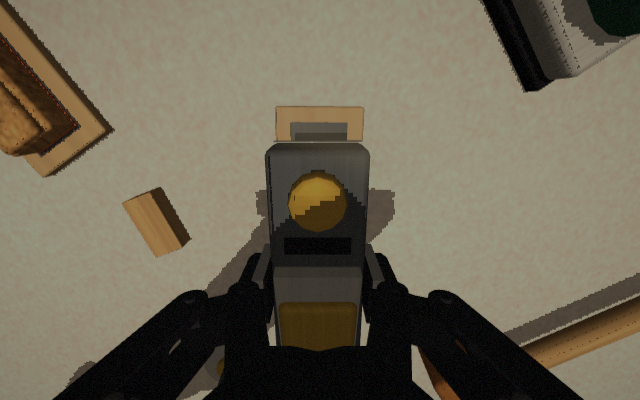

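>>> step_arm(increments=[[0,-0.001,-0.04,0,0,0,1],[0,-0.001,-0.075,0,0,0,1],[0,-0.001,-0.095,0,0,0,1],[0,-0.001,-0.103,0,0,0,1],[0,-0.001,-0.103,0,0,0,1],[0,-0.001,-0.103,0,0,0,1]])

```text
t: 19.27
eef_pos: [0.5286, -0.3882, 0.022]
tool_rot: [0.0, 1.0, -0.001, 0.001]
contact_force: [1.1, -1.0, -5.9]
gripper_width: 0.498
```

```bash
python3 snap.py 10 wrist scene side
python3 - <<'E'
from h import *
import pickle
R=pickle.load(open("R10.pkl","rb"))
cv2.imwrite("pics/c14.png",np.hstack([crop(R["scene"],160,245,50,4),crop(R["wrist"],318,160,50,4)]))
E
```

```text
{'t': np.float64(19.4167), 'eef_pos': array([ 0.5289, -0.3888,  0.0228]), 'tool_rot': array([ 7.0e-04,  1.0e+00, -1.6e-03,  1.1e-03]), 'contact_force': array([ 0.3231,  0.6291, -6.1713]), 'gripper_width': np.float64(0.4955), 'q': array([ 0.2884,  0.7168,  0.3562,  1.7606, -0.3528,  0.7247, -0.7437])}
```

View pics/c14.png

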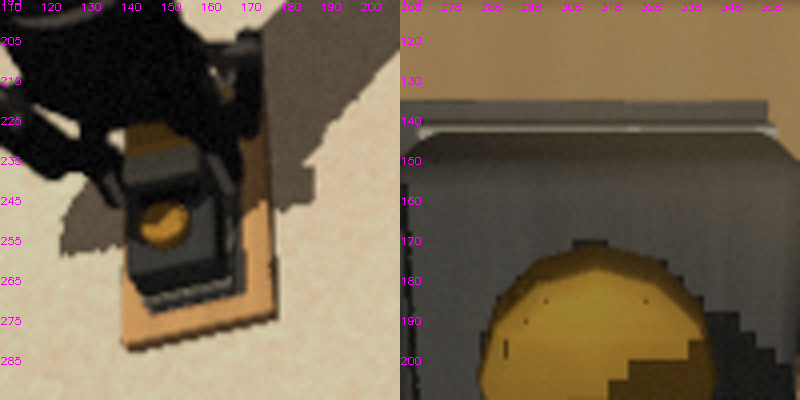

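>>> step_arm(increments=[[0.0008,0.0023,-0.002,0,0,0,1],[0.0008,0.0023,-0.003,0,0,0,1],[0.0008,0.0023,-0.003,0,0,0,1],[0.0008,0.0023,-0.003,0,0,0,1],[0.0008,0.0023,-0.003,0,0,0,1]])

```text
t: 19.83
eef_pos: [0.5286, -0.386, 0.0184]
tool_rot: [0.0, 1.0, -0.002, 0.0]
contact_force: [-0.7, -1.0, -6.6]
gripper_width: 0.498
```

```bash
python3 snap.py 11 wrist
python3 - <<'E'
from h import *
import pickle
R=pickle.load(open("R11.pkl","rb"))
cv2.imwrite("pics/c15.png",crop(R["wrist"],312,170,60,6)[:480])
E
```

```text
{'t': np.float64(19.8833), 'eef_pos': array([ 0.5286, -0.3861,  0.0184]), 'tool_rot': array([ 1.0e-04,  1.0e+00, -1.8e-03,  0.0e+00]), 'contact_force': array([-0.0466, -0.164 , -6.3364]), 'gripper_width': np.float64(0.4992), 'q': array([ 0.2866,  0.7218,  0.3538,  1.7642, -0.3549,  0.7188, -0.7455])}
```

View pics/c15.png

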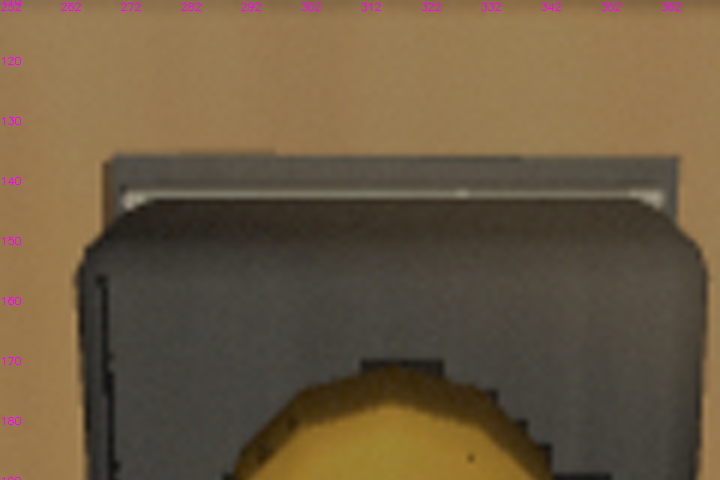

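>>> step_arm(increments=[[0.0007,0.0003,0,0,0,0,1],[0.0007,0.0003,-0.0015,0,0,0,1],[0.0007,0.0003,-0.0015,0,0,0,1],[0.0007,0.0003,-0.0015,0,0,0,1]])

```text
t: 20.22
eef_pos: [0.5296, -0.3859, 0.0178]
tool_rot: [-0.0, 1.0, -0.002, 0.0]
contact_force: [-3.5, 2.7, 6.0]
gripper_width: 0.494
```

>>> step_arm(increments=[[0,0,0,0,0,0,0.2],[0,0,0,0,0,0,-0.2],[0,0,0,0,0,0,-0.7],[0,0,0,0,0,0,-1],[0,0,0,0,0,0,-1],[0,0,0.03,0,0,0,-1],[0,0,0.07,0,0,0,-1],[0,0,0.11,0,0,0,-1]])

```text
t: 20.88
eef_pos: [0.5285, -0.3853, 0.127]
tool_rot: [-0.0, 1.0, -0.002, -0.001]
contact_force: [0.7, -0.1, -0.1]
gripper_width: 1.002
```

>>> step_arm(increments=[[-0.035,0.019,0.02,0,0,0,-1],[-0.07,0.038,0.02,0,0,0,-1],[-0.105,0.057,0.02,0,0,0,-1],[-0.14,0.076,0.02,0,0,0,-1],[-0.175,0.0935,0.02,0,0,0,-1],[-0.175,0.0935,0.02,0,0,0,-1],[-0.175,0.0935,0.02,0,0,0,-1],[-0.175,0.0935,0.02,0,0,0,-1]])

```text
t: 21.55
eef_pos: [0.3554, -0.2927, 0.1475]
tool_rot: [0.001, 1.0, -0.002, 0.001]
contact_force: [0.4, 0.4, -1.3]
gripper_width: 1.002
```

```bash
python3 snap.py 12 wrist scene side
python3 - <<'E'
from h import *
import pickle
R=pickle.load(open("R12.pkl","rb"))
cv2.imwrite("pics/c16.png",np.hstack([crop(R["scene"],160,245,50,4),crop(R["side"],358,350,50,4)]))
E
```

```text
{'t': np.float64(21.7), 'eef_pos': array([ 0.3558, -0.293 ,  0.1471]), 'tool_rot': array([ 6.0e-04,  1.0e+00, -1.5e-03,  5.0e-04]), 'contact_force': array([-0.3987,  0.5732,  0.4007]), 'gripper_width': np.float64(0.9967), 'q': array([ 0.1392,  0.2524,  0.4811,  2.16  , -0.1674,  0.7624, -0.8451])}
```

View pics/c16.png

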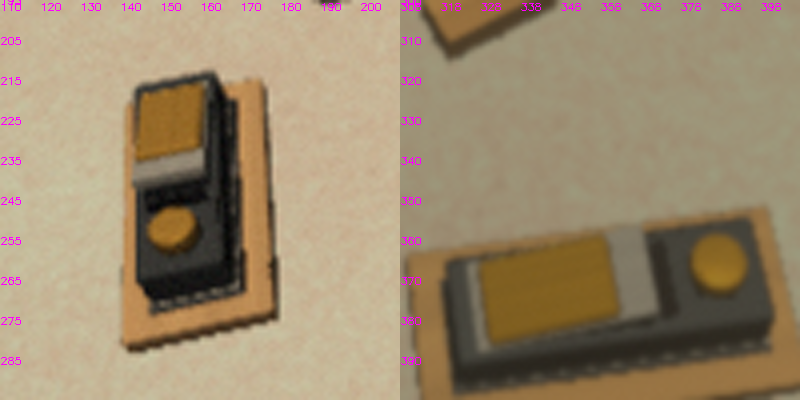

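View pics/wrist12.png

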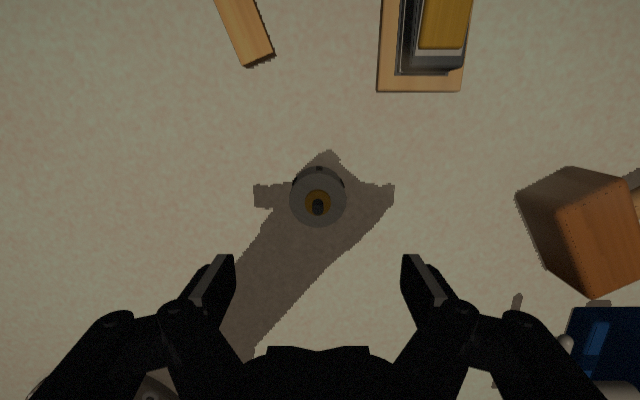

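Run:
```python
from fit import *
import pickle
r=pickle.load(open("R12.pkl","rb"))["wrist"]
print(unproj(r,(318.7,198),.036),unproj(r,(515,200),.05),unproj(r,(317.5,207),.06))
cv2.imwrite("pics/c17.png",crop(r,318,196,40,8))
```

```text
[[ 0.35363005 -0.29425671  0.036     ]] [[ 0.35573917 -0.46749611  0.05      ]] [[ 0.35331394 -0.29310008  0.06      ]]
```

View pics/c17.png

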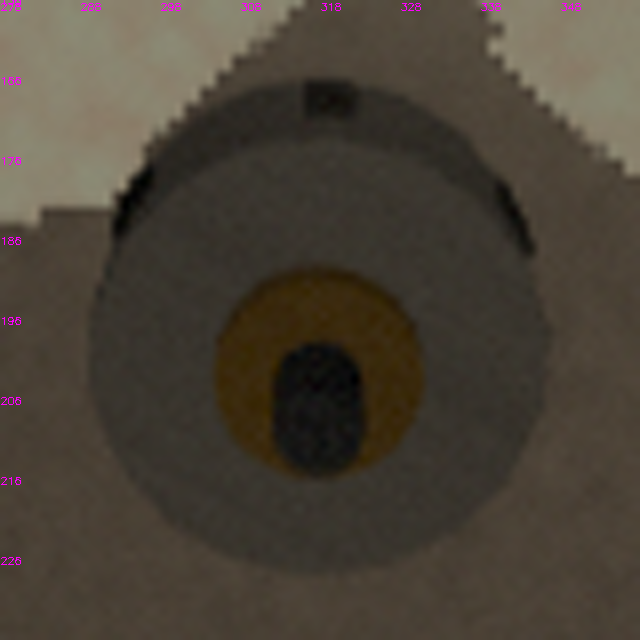

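>>> step_arm(increments=[[-0.003,0,-0.04,0,0,0,-1],[-0.003,0,-0.08,0,0,0,-1],[-0.003,0,-0.115,0,0,0,-1],[-0.003,0,-0.134,0,0,0,-1],[-0.003,0,-0.142,0,0,0,-1],[-0.003,0,-0.142,0,0,0,-1],[-0.003,0,-0.142,0,0,0,-1]])

```text
t: 22.28
eef_pos: [0.352, -0.2929, 0.0051]
tool_rot: [0.0, 1.0, -0.002, 0.0]
contact_force: [-0.0, 0.3, 0.7]
gripper_width: 1.0
```

```bash
python3 snap.py 13 wrist
```

```text
{'t': np.float64(22.3333), 'eef_pos': array([ 0.3523, -0.293 ,  0.0057]), 'tool_rot': array([ 5.0e-04,  1.0e+00, -1.8e-03,  7.0e-04]), 'contact_force': array([ 0.022 , -0.221 ,  0.6559]), 'gripper_width': np.float64(0.9981), 'q': array([ 0.296 ,  0.5223,  0.3195,  2.2361, -0.3837,  0.4315, -0.6481])}
```

View pics/wrist13.png

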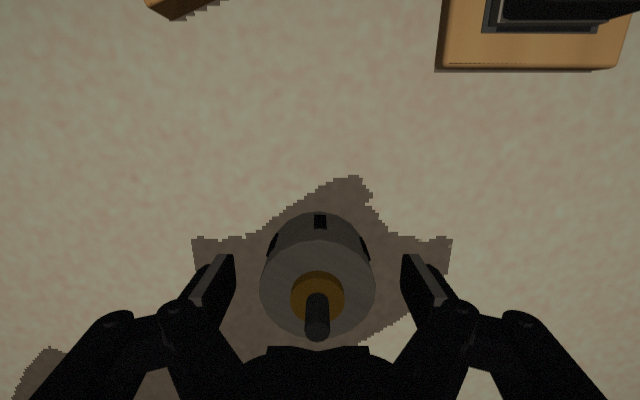

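Run:
```python
from fit import *
import pickle
r=pickle.load(open("R13.pkl","rb"))["wrist"]
cv2.imwrite("pics/c18.png",crop(r,318,280,80,4))
```

```text
(no output)
```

View pics/c18.png

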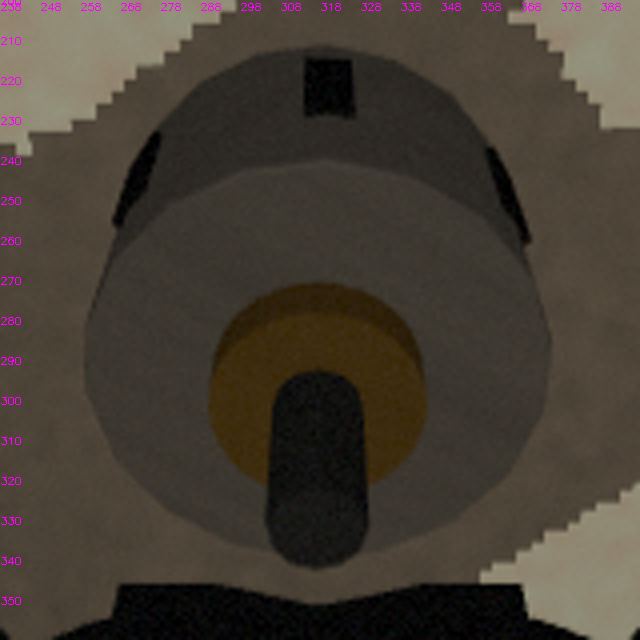

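>>> step_arm(increments=[[0,0,0,0,0,0,1],[0,0,0,0,0,0,1],[0,0,0,0,0,0,1],[0,0,0,0,0,0,1],[0,0,0,0,0,0,1],[0,0,0,0,0,0,1],[0,0,0,0,0,0,1],[0,0,0,0,0,0,1]], force=50)

```text
t: 23.0
eef_pos: [0.3521, -0.2926, 0.0061]
tool_rot: [0.0, 1.0, -0.002, 0.001]
contact_force: [-2.3, 1.4, 10.4]
gripper_width: 0.606
```

Run:
```python
from fit import *
import pickle
r=pickle.load(open("R13.pkl","rb"))["wrist"]
a=unproj(r,[(317.4,240),(317.4,339),(317.4,211.6)],[.036,.036,0]);print(a,a[:2].mean(0))
```

```text
[[ 0.37708463 -0.29313555  0.036     ]
 [ 0.32357118 -0.29296814  0.036     ]
 [ 0.37657042 -0.29315865  0.        ]] [ 0.3503279  -0.29305184  0.036     ]
```

>>> step_arm(increments=[[0,0,0.035,0,0,0,1],[0,0,0.07,0,0,0,1],[0,0,0.105,0,0,0,1],[0.018,0.025,0.13,0,0,0,1],[0.038,0.053,0.13,0,0,0,1],[0.058,0.081,0.13,0,0,0,1],[0.078,0.11,0.13,0,0,0,1],[0.098,0.138,0.13,0,0,0,1],[0.118,0.166,0.13,0,0,0,1],[0.138,0.195,0.13,0,0,0,1]])

```text
t: 23.83
eef_pos: [0.4897, -0.0956, 0.1353]
tool_rot: [-0.0, 1.0, -0.002, 0.0]
contact_force: [-0.5, -1.1, -2.2]
gripper_width: 0.606
```

>>> step_arm(increments=[[0.02,0.028,0,0,0,0,1],[0.04,0.057,0,0,0,0,1],[0.06,0.085,0,0,0,0,1],[0.08,0.113,0,0,0,0,1],[0.1,0.141,0,0,0,0,1],[0.12,0.17,0,0,0,0,1],[0.14,0.198,0,0,0,0,1],[0.161,0.2273,0,0,0,0,1],[0.161,0.2273,0,0,0,0,1],[0.161,0.2273,0,0,0,0,1]])

```text
t: 24.67
eef_pos: [0.6504, 0.1333, 0.1344]
tool_rot: [-0.0, 1.0, 0.001, -0.0]
contact_force: [-0.4, -0.1, -1.6]
gripper_width: 0.602
```

>>> step_arm(increments=[[0,0,-0.04,0,0,0,1],[0,0,-0.08,0,0,0,1],[0,0,-0.1,0,0,0,1],[0,0,-0.11,0,0,0,1],[0,0,-0.113,0,0,0,1],[0,0,-0.113,0,0,0,1],[0,0,-0.113,0,0,0,1]])

```text
t: 25.25
eef_pos: [0.6516, 0.1298, 0.0236]
tool_rot: [-0.0, 1.0, -0.002, 0.001]
contact_force: [0.3, 0.7, -2.0]
gripper_width: 0.606
```

```bash
python3 snap.py 14 wrist scene side
python3 - <<'E'
from h import *
import pickle
R=pickle.load(open("R14.pkl","rb"))
cv2.imwrite("pics/c19.png",np.hstack([crop(R["scene"],400,235,40,5),crop(R["side"],368,160,40,5)]))
E
```

```text
{'t': np.float64(25.4), 'eef_pos': array([0.6516, 0.1302, 0.0237]), 'tool_rot': array([-4.0e-04,  1.0e+00, -1.8e-03,  1.5e-03]), 'contact_force': array([-0.5151, -0.263 , -2.1138]), 'gripper_width': np.float64(0.6018), 'q': array([-0.5008,  0.7161,  0.2996,  1.7368, -0.2948,  0.7299, -1.6244])}
```

View pics/c19.png

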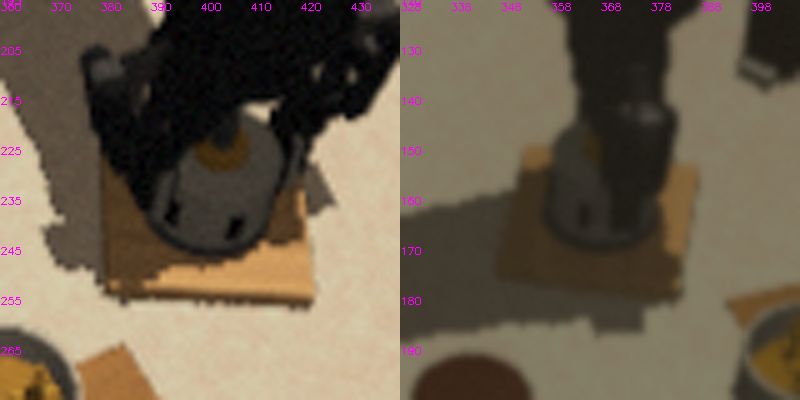

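View pics/wrist14.png

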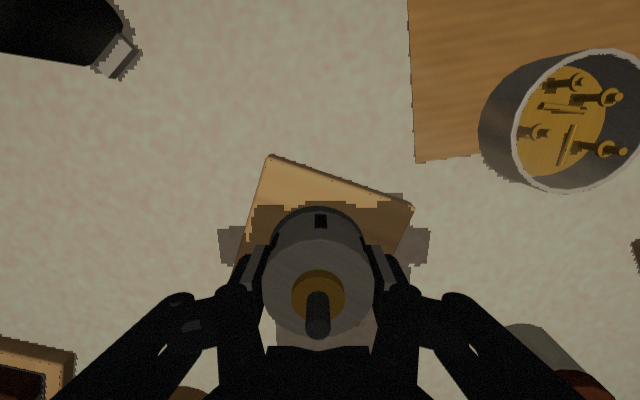

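>>> step_arm(increments=[[-0.0003,-0.0002,-0.003,0,0,0,1],[-0.0003,-0.0002,-0.0045,0,0,0,1],[-0.0003,-0.0002,-0.0045,0,0,0,1],[-0.0003,-0.0002,-0.0045,0,0,0,1]])

```text
t: 25.73
eef_pos: [0.6505, 0.13, 0.0182]
tool_rot: [-0.0, 1.0, -0.002, 0.0]
contact_force: [-1.7, 0.5, 6.2]
gripper_width: 0.611
```

```bash
python3 snap.py 15 wrist
python3 - <<'E'
from h import *
import pickle
R=pickle.load(open("R15.pkl","rb"))
cv2.imwrite("pics/c20.png",crop(R["wrist"],318,235,60,6)[:500])
E
```

```text
{'t': np.float64(25.7833), 'eef_pos': array([0.6505, 0.13  , 0.0182]), 'tool_rot': array([-2.0e-04,  1.0e+00, -1.8e-03,  4.0e-04]), 'contact_force': array([-2.7758, -1.4599,  6.1959]), 'gripper_width': np.float64(0.6021), 'q': array([-0.4988,  0.723 ,  0.2966,  1.7392, -0.297 ,  0.7226, -1.6224])}
```

View pics/c20.png

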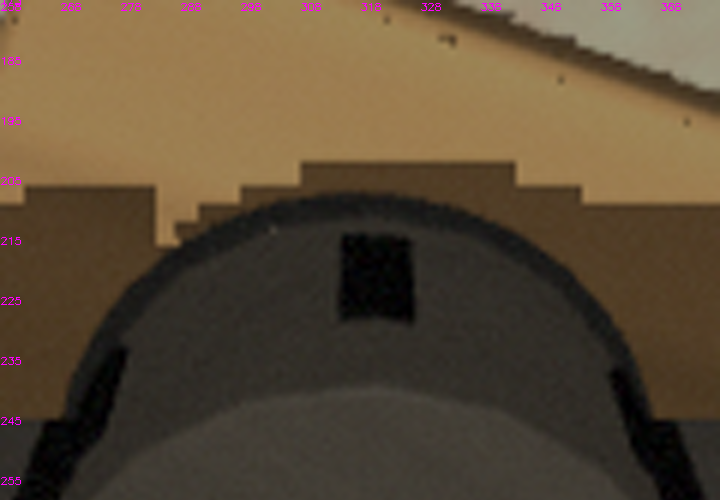

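>>> step_arm(increments=[[0,0,0,0,0,0,0],[0,0,0,0,0,0,-0.4],[0,0,0,0,0,0,-0.8],[0,0,0,0,0,0,-1],[0,0,0,0,0,0,-1],[0,0,0.03,0,0,0,-1],[0,0,0.07,0,0,0,-1],[0,0,0.11,0,0,0,-1],[0,0,0.15,0,0,0,-1],[0,0,0.19,0,0,0,-1]])

```text
t: 26.62
eef_pos: [0.6497, 0.1297, 0.2091]
tool_rot: [0.0, 1.0, -0.002, -0.0]
contact_force: [0.2, -0.1, 0.2]
gripper_width: 1.002
```

>>> step_arm(increments=[[-0.04,-0.04,0.03,0,0,0,-1],[-0.08,-0.08,0.06,0,0,0,-1],[-0.12,-0.12,0.06,0,0,0,-1],[-0.16,-0.14,0.06,0,0,0,-1],[-0.16,-0.14,0.06,0,0,0,-1],[-0.16,-0.14,0.06,0,0,0,-1],[-0.16,-0.14,0.06,0,0,0,-1]])

```text
t: 27.2
eef_pos: [0.4871, -0.0135, 0.268]
tool_rot: [-0.001, 1.0, -0.004, -0.0]
contact_force: [0.6, 0.5, 0.3]
gripper_width: 1.003
```

```bash
python3 snap.py 16 wrist scene side
python3 - <<'E'
from h import *
import pickle
R=pickle.load(open("R16.pkl","rb"))
cv2.imwrite("pics/c21.png",np.hstack([crop(R["scene"],400,235,40,5),crop(R["side"],368,160,40,5)]))
E
```

```text
{'t': np.float64(27.35), 'eef_pos': array([ 0.4907, -0.0093,  0.2675]), 'tool_rot': array([-3.0e-04,  1.0e+00, -1.4e-03,  6.0e-04]), 'contact_force': array([ 0.3937, -0.4275, -0.2914]), 'gripper_width': np.float64(0.9984), 'q': array([-0.5182,  0.131 ,  0.4563,  1.966 , -0.0667,  1.0577, -1.6063])}
```

View pics/scene16.png

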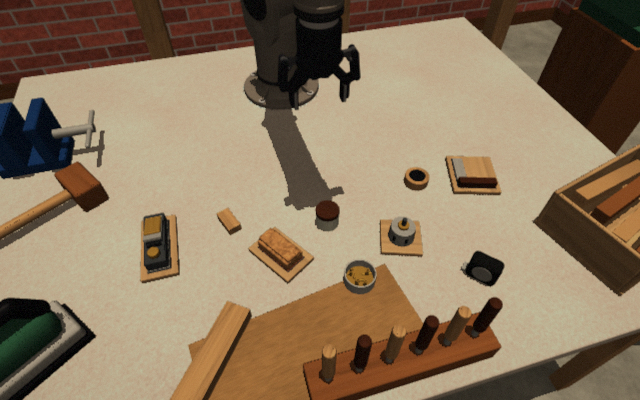

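View pics/wrist16.png

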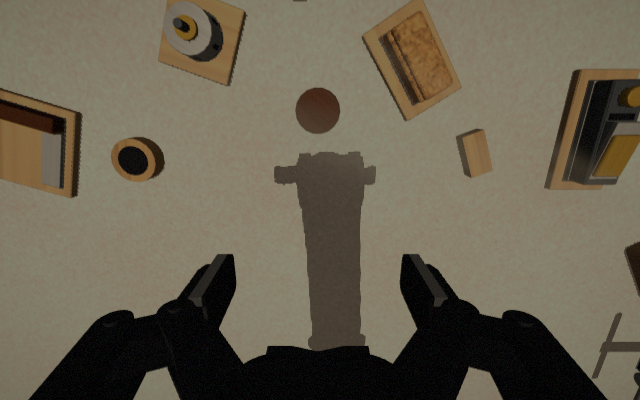

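View pics/c21.png

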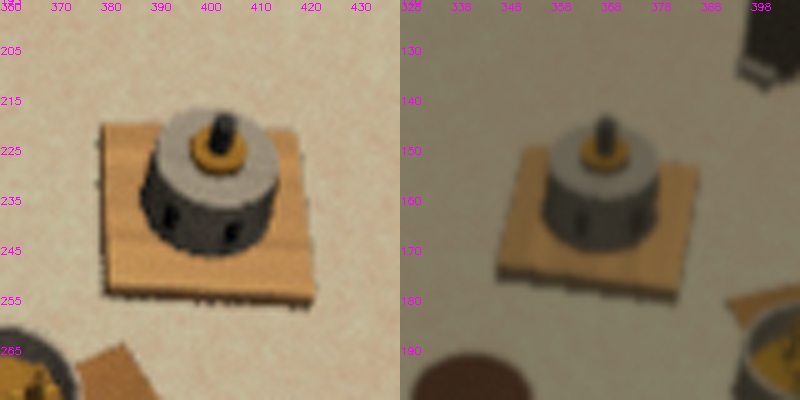

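>>> step_arm(increments=[[0,0,0,0,0,0,-1],[0,0,0,0,0,0,-1],[0,0,0,0,0,0,-1],[0,0,0,0,0,0,-1],[0,0,0,0,0,0,-1],[0,0,0,0,0,0,-1]])

```text
t: 27.85
eef_pos: [0.4901, -0.01, 0.2672]
tool_rot: [0.0, 1.0, -0.002, -0.0]
contact_force: [-0.2, -0.1, -0.1]
gripper_width: 1.002
```

```bash
python3 -c "
from station import bot
print(bot.hand_in())"
```

```text
the job is handed in; nothing more can be done
None
```

All four tools are on their boards, released and upright, and I handed the job in at about 28 s of the 112 s allowed.

- **Fit:** Close-ups taken just before release showed about 1–3 mm of paint at the edges I could see. The last pictures, after release, show each tool flat and centred by eye. I did not fit the final poses numerically.
- **Try square:** It points the way its L is painted.
- **Jar and tin:** Both stand at the same places in the scene camera as at the start.
- **Disagreements:** My position estimates for the plane and the hole saw differed by 4–6 mm between cameras. I corrected for this with wrist-camera close-ups during placing. No check failed.

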